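# Find the socket that fits the hasp-covered nut

## Robot

A 6-joint arm with a two-finger parallel gripper is mounted at the origin on a cart in front of the work surface, level with it; the furniture and walls round the work are solid. World frame = base frame: x ahead of the robot, y to its left, z up, the work surface at z = 0. Lengths are in m, angles in rad, forces in N, time in s.
With the tool pointing down it reaches from about 0.25 to 0.775 m from the base axis. Payload 4 kg.
Tool frame: the origin (TCP) lies at the very end of the fingers, on their centre line; the grasp point (between the pads) lies 19 mm behind it; y points along the fingers, z is the direction in which the jaws open and shut, and the axes are right-handed (so a half turn about y gives the same grasp; the last joint's range is limited). The gripper opens to 94 mm and grips with 3 to 60 N. Pads are 16 mm wide; open, the fingers measure 119 mm over their backs; the gripper's body (75 mm by 177 mm) begins 78 mm behind the grasp point.
Start: joints at [1.215, 0.087, 1.371, -0, 1.684, -0.103], TCP at [0.138, 0.533, 0.172] pointing down, gripper open.
Joint ranges: [-3.1, 3.1], [-0.76, 2.03], [0.27, 2.55], [-1.08, 4.22], [0.17, 2.65], [-2.57, 2.57]. Speed limits (rad/s): [2.79, 2.79, 3.14, 3.14, 3.14, 3.14].

## Interface

Orientations are given as a rotation vector (axis times angle).
In Python, from rig import ctrl gives the robot as it stands.
- The arm moves only by the tool step_arm, never from a script. Its arguments are lists of equal length, an entry for each row: "gripper": the closure, from 0 (fully open) to 1 (shut); "translation": the shift along the tool's x, y, z in m, a list of three; "spin": the turn about the tool's y in rad. A call has 1 to 10 rows; each row is the pose to reach, as a shift and turn from the pose measured when the call began, along the tool's axes at that moment; what a row does not reach only later rows make up. A row lasts 1/12 s, in which the tool goes at most 41.7 mm and 7.16 degrees, less where a joint would pass 70% of its speed; a pose out of reach is approached as far as the arm can. A call with a gripper value outside its range is refused whole. The fingers move at their own pace and stop on an object; "force" is the grip in N (left out, the last holds). Time passes only in rows, so rows that repeat a pose let the fingers close. It gives the time, the measured TCP pose, the force and the opening at its end, in the units of the state.
- ctrl.get_state(): the state, without advancing time (a new reading comes with each control period).
- ctrl.grab_frame(name): name is "side" or "top" or "wrist"; returns a dict with "image" (384x512x3 uint8, red, green, blue), "fx", "fy", "cx", "cy" (pixels), "k1" (the pictures are not rectified: a ray, as slopes to the right and down, at radius r is drawn at 1 + k1 r^2 times it, then the intrinsics apply), "rvec" (rotation vector, rad) and "tvec" (3), from world to camera coordinates, as OpenCV has them; the wrist camera has in their place "hand_eye" (4x4, takes a point from camera to tool coordinates, whose origin is the TCP and whose axes are the tool frame's). Camera axes: x right, y down, z forward; pixel columns grow to the right and rows downward; lengths in m; the calibration is good to about 2 mm. A picture is of the moment at which its call begins: read the wrist's pose just before it. There is no depth.
- ctrl.finish_job(): hands the job in, once; it reports no verdict.
Trained networks look in a picture, given as the dict that the camera call returned (one of the last four; its "shot" number tells which), for a name from the list of things; names that differ only in an ending like _2 or _b are one class to them, and where a whole thing is asked for, a point or a joint stands for the part that bears it (a point fixed in the world has none). Each returns a list of dicts, best first, with "p" (0 to 1); they miss things now and then, are a little off and sometimes report something else, mostly with a low value. They report only what shows in the picture. A call takes as long as a camera call.
- ctrl.cut_out(name, picture): "pixels" (384x512 bool, what is visible of it) and "bbox" ([left, top, right, bottom] in pixels, round what is visible of it).
The state is a dict: "t": time; "joints": joint angles; "qvel": joint speeds; "effort": joint torques, N m; "position": TCP position; "ee_rot": TCP orientation; "force": force on the tool from outside, world axes, zero at the start; "moment": the same for the moment, N m; "opening": finger opening in m.
Only numpy, scipy, OpenCV 4.12 (cv2) and the standard library are available. Lean on these libraries where they do the work, as an engineer would, in place of code of your own. Each camera call takes 0.05 s, during which the arm holds its last target.

## Task

Swing the hasp on the grey case right back off the middle nut, then try the three sockets on that nut until you find the one that fits and drops fully down over it; finish with it seated upright on the nut and still gripped, and do not let go. Sockets that do not fit must end standing upright on the bench, open end down, and the transformer, tape roll and screwdriver stay where they are.

Things in the scene. Friction and masses are not known exactly. Their poses are not given: they have to be found in the camera images.
- small_socket (a point): Small one of 3 loose sockets, open end down, 70 mm tall, 0.13-0.25 kg: round body 24.4 mm across, 40 mm tall, topped by a dark square head 22x22x30 mm to grip on opposite flats. Hex bore 18.4 mm across flats, 34 deep, for a 16 mm nut. Point: on its axis, half-way up (35 mm above the open end, 20 below the head's middle). z up; x, y square to the head's flats; two bore corners on x.
- medium_socket (a point): Medium one of 3 loose sockets, open end down, 70 mm tall, 0.13-0.25 kg: round body 31.4 mm across, 40 mm tall, topped by a dark square head 22x22x30 mm to grip on opposite flats. Hex bore 24.4 mm across flats, 34 deep, for a 22 mm nut. Point: on its axis, half-way up (35 mm above the open end, 20 below the head's middle). z up; x, y square to the head's flats; two bore corners on x.
- large_socket (a point): Large one of 3 loose sockets, open end down, 70 mm tall, 0.13-0.25 kg: round body 38.3 mm across, 40 mm tall, topped by a dark square head 22x22x30 mm to grip on opposite flats. Hex bore 30.4 mm across flats, 34 deep, for a 28 mm nut. Point: on its axis, half-way up (35 mm above the open end, 20 below the head's middle). z up; x, y square to the head's flats; two bore corners on x.
- case: Fixed grey steel case, 60 mm high; origin on the bench under the middle nut; z up. The box reaches from x = -68 to +98 mm and y = -123 to +123 mm. The lid has a row along y of three dark hex nuts 75 mm apart, 16, 22 and 28 mm across flats, in any order. The job is the middle one; its size is not known beforehand. Things above the lid other than the hasp reach 35 mm over it.
- nut_seat (a point): Foot of the middle nut on its axis, where a seated socket's open end rests; 64 mm above the bench; axes as the case's. Nut: two corners on x, 16 mm high (top 6 mm tapered), 10 mm stud to 29 mm, in a round collar 8 mm high. Too small a socket stops on the nut, 11-14 mm above this point; too large a one on the collar rim, 8 mm above; the right one (1.2 mm play all round, turned within 6 degrees of the corners) drops to it.
- hasp (a joint): Angle of the hinged steel hasp: 0 = closed, level over the middle nut, the stud through its slot; 1.57 = upright; 3.1 = laid right back on the other side. Light hinge: past upright it falls back by its own weight, before that it falls shut.
- hasp_hinge (a point): Middle of the hasp's hinge pin, 45 mm from the nut's axis along x of the case and 28 mm above the lid; the pin runs along y of the case.
- hasp_grip (a point): Centre of the dark round barrel at the hasp's free end, 16 mm in diameter, 26 mm long along y of the case, 80 mm from the hinge pin (towards -x when closed, 28 mm above the lid). Pinched from above by its end faces (fingers closing along y; the strap is 22 mm wide) it turns between the fingers as the hasp swings.
- transformer: Bystander: small yellow and black transformer, 36 x 34 x 25 mm, loose; origin at its underside.
- black_tape: Bystander: black tape roll, 58 mm wide, 19 mm high, loose; origin at its underside.
- driver: Bystander: black-handled screwdriver lying flat, 202 mm long, loose; origin at its underside, about mid-length.

How it is judged:
By the outcome, as a careful person would: the job done as asked, in the order asked, and still so for the second after the job is handed in, while the arm keeps its last pose, push and grip.
It also fails if it takes over 72 s, if anything falls off the work surface, if the arm or the gripper's body presses on something with over 40 N, if the wrist force passes 120 N, or if a joint passes its speed limit or range.

## Working session

There is one attempt and no reset: what is moved stays moved. The work goes in short steps, Python scripts to look and compute and a tool call to move; the robot and the scene stay as the last step left them, time stands still between calls to the robot, and variables do not carry over. Pictures are saved under pics/ and viewed, and the job is handed in when it is done.

Besides the shell and the picture viewer there is one more tool, called after "Call:" by a JSON object that holds its "api" and its "payload". step_arm: Moves the arm, as the interface text tells. Its arguments: {"type":"object","properties":{"gripper":{"type":"array","items":{"type":"number"}},"translation":{"type":"array","items":{"type":"array","items":{"type":"number"}}},"spin":{"type":"array","items":{"type":"number"}},"force":{"type":"number"}},"required":["gripper","translation","spin"]}

```bash
ls; mkdir -p pics; cat > h.py <<'E'
from rig import ctrl
import numpy as np, cv2
from scipy.spatial.transform import Rotation as R
def save(f,name,scale=1.5):
    im=cv2.cvtColor(f["image"],cv2.COLOR_RGB2BGR)
    cv2.imwrite("pics/%s.png"%name,cv2.resize(im,None,fx=scale,fy=scale,interpolation=cv2.INTER_CUBIC))
def cam(f,st=None):
    # world->cam R,t
    if "rvec" in f:
        return R.from_rotvec(np.ravel(f["rvec"])).as_matrix(), np.ravel(f["tvec"])
    T=np.eye(4);T[:3,:3]=R.from_rotvec(st["ee_rot"]).as_matrix();T[:3,3]=st["position"]
    M=np.linalg.inv(T@np.array(f["hand_eye"]))
    return M[:3,:3],M[:3,3]
def ray(f,uv,st=None):
    Rm,t=cam(f,st)
    d=np.array([(uv[0]-f["cx"])/f["fx"],(uv[1]-f["cy"])/f["fy"]])
    u=d.copy()
    for _ in range(20): u=d/(1+f["k1"]*(u@u))
    v=Rm.T@np.array([u[0],u[1],1.]); return -Rm.T@t, v/np.linalg.norm(v)
def onz(f,uv,z,st=None):
    o,v=ray(f,uv,st); return o+v*(z-o[2])/v[2]
def proj(f,P,st=None):
    Rm,t=cam(f,st); p=Rm@np.asarray(P,float)+t
    s=p[:2]/p[2]; s=s*(1+f["k1"]*(s@s))
    return np.array([s[0]*f["fx"]+f["cx"],s[1]*f["fy"]+f["cy"]])
E
python3 - <<'E'
from h import *
st=ctrl.get_state(); print({k:np.round(v,3) for k,v in st.items()})
print(R.from_rotvec(st["ee_rot"]).as_matrix().round(3))
for n in ["side","top","wrist"]:
    f=ctrl.grab_frame(n); save(f,n+"0"); print(n,{k:np.round(f[k],3) for k in f if k!="image"})
    if n!="wrist": 
        o,_=ray(f,(256,192)); print("campos",o)
    for k in ["small_socket","medium_socket","large_socket","case","hasp","transformer","black_tape","driver"]:
        r=ctrl.cut_out(k,f); print(k,[(round(float(x["p"]),2),np.round(x["bbox"]).tolist(),int(x["pixels"].sum())) for x in r[:3]])
E
```

```text
pics
{'t': np.float64(0.0), 'joints': array([ 1.215,  0.088,  1.372,  0.   ,  1.684, -0.103]), 'qvel': array([-0.   ,  0.001, -0.002, -0.001,  0.001, -0.001]), 'effort': array([-0.0000e+00, -3.4017e+01, -3.0243e+01,  7.2000e-02,  3.3000e-02,
       -0.0000e+00]), 'position': array([0.137, 0.532, 0.171]), 'ee_rot': array([-1.564,  0.199, -0.198]), 'force': array([ 0.292, -0.356,  1.285]), 'moment': array([-0.   , -0.037, -0.038]), 'opening': np.float64(0.094)}
[[ 0.968 -0.001  0.25 ]
 [-0.25  -0.002  0.968]
 [-0.    -1.    -0.002]]
side {'fx': np.float64(451.42), 'fy': np.float64(451.42), 'cx': np.float64(249.759), 'cy': np.float64(187.76), 'k1': np.float64(-0.026), 'rvec': array([ 0.668, -2.612,  1.189]), 'tvec': array([0.519, 0.118, 1.344]), 'shot': np.int64(1)}
campos [0.0198892  1.07230045 0.9685446 ]
small_socket [(0.63, [199.0, 210.0, 206.0, 232.0], 186)]
medium_socket [(0.59, [250.0, 210.0, 258.0, 231.0], 204)]
large_socket [(0.56, [231.0, 234.0, 242.0, 255.0], 270)]
case [(0.66, [272.0, 106.0, 336.0, 157.0], 1321)]
hasp [(0.42, [298.0, 115.0, 325.0, 121.0], 59)]
transformer [(
[... 604 characters left out ...]
 182.0, 179.0, 192.0], 70)]
black_tape [(0.68, [277.0, 162.0, 298.0, 177.0], 126)]
driver [(0.61, [126.0, 213.0, 175.0, 226.0], 179)]
wrist {'fx': np.float64(312.047), 'fy': np.float64(312.047), 'cx': np.float64(257.328), 'cy': np.float64(186.601), 'k1': np.float64(-0.077), 'hand_eye': array([[ 0.001,  0.959,  0.282, -0.084],
       [ 0.001, -0.282,  0.959, -0.214],
       [ 1.   , -0.001, -0.001,  0.001],
       [ 0.   ,  0.   ,  0.   ,  1.   ]]), 'shot': np.int64(3)}
small_socket []
medium_socket [(0.59, [128.0, 379.0, 146.0, 384.0], 109)]
large_socket [(0.78, [178.0, 363.0, 209.0, 384.0], 485)]
case []
hasp []
transformer []
black_tape []
driver [(0.88, [261.0, 339.0, 380.0, 366.0], 770)]
```

View pics/side0.png

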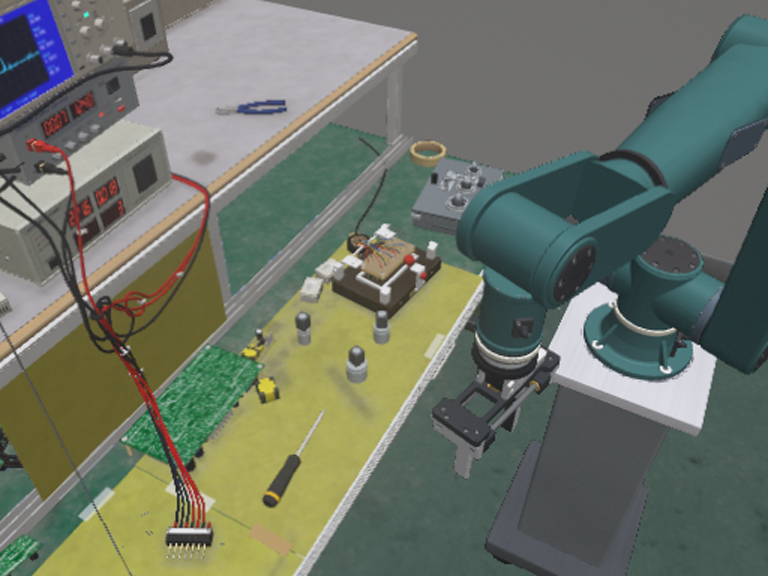

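View pics/top0.png

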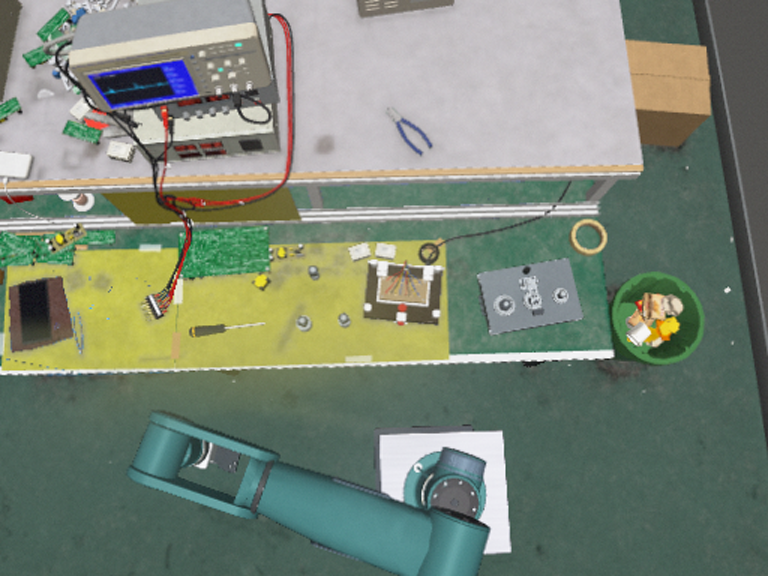

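View pics/wrist0.png

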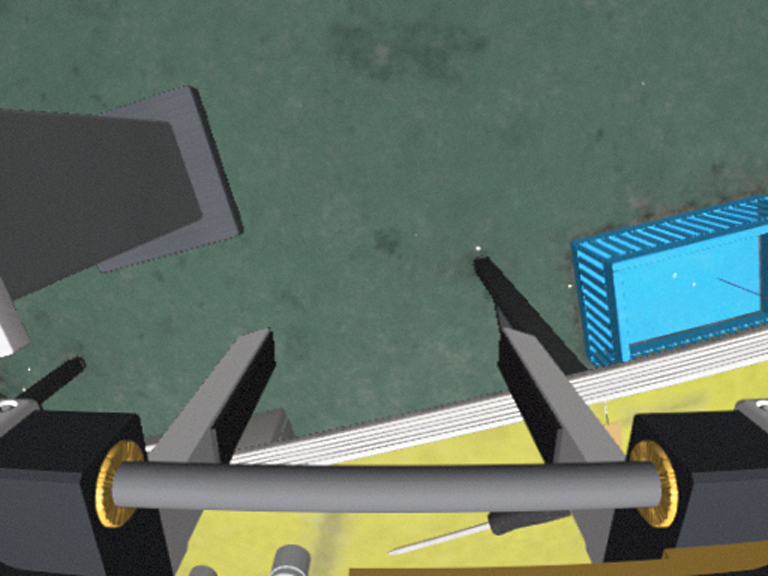

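```bash
python3 - <<'E'
from h import *
f=ctrl.grab_frame("top"); g=ctrl.grab_frame("side")
def crop(f,x0,y0,x1,y1,s,n):
    im=cv2.cvtColor(f["image"],cv2.COLOR_RGB2BGR)[y0:y1,x0:x1]
    cv2.imwrite("pics/%s.png"%n,cv2.resize(im,None,fx=s,fy=s,interpolation=cv2.INTER_CUBIC))
crop(f,310,165,400,225,8,"topc")
crop(g,265,95,345,160,9,"sidec")
crop(f,160,150,300,240,5.5,"tops")
for n,uv in dict(base=(302,333),c=(355,197),s1=(209,181),s2=(202,215),s3=(229,213)).items(): print(n,onz(f,uv,0.06 if n!="base" else 0).round(3))
E
```

```text
base [-0.019 -0.025  0.   ]
c [ 0.49  -0.254  0.06 ]
s1 [0.571 0.318 0.06 ]
s2 [0.436 0.346 0.06 ]
s3 [0.441 0.241 0.06 ]
```

View pics/topc.png

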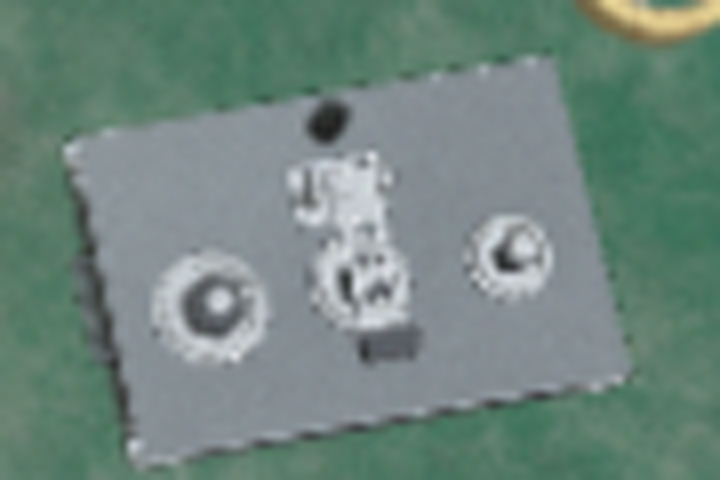

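View pics/sidec.png

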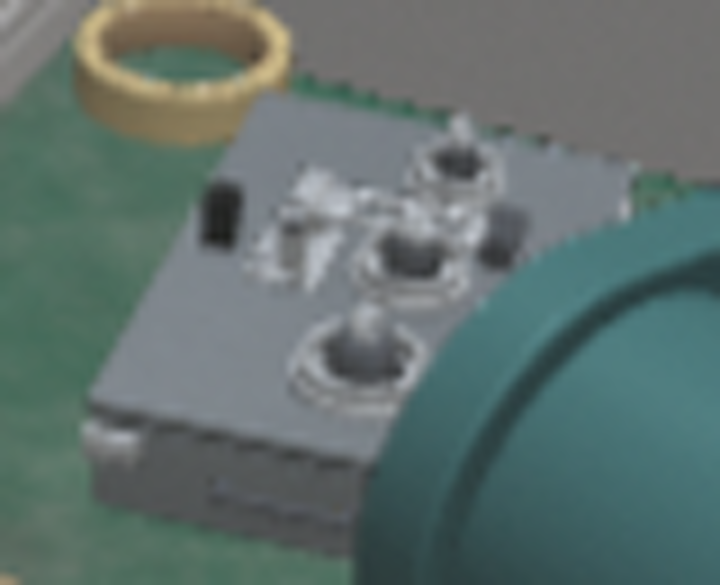

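View pics/tops.png

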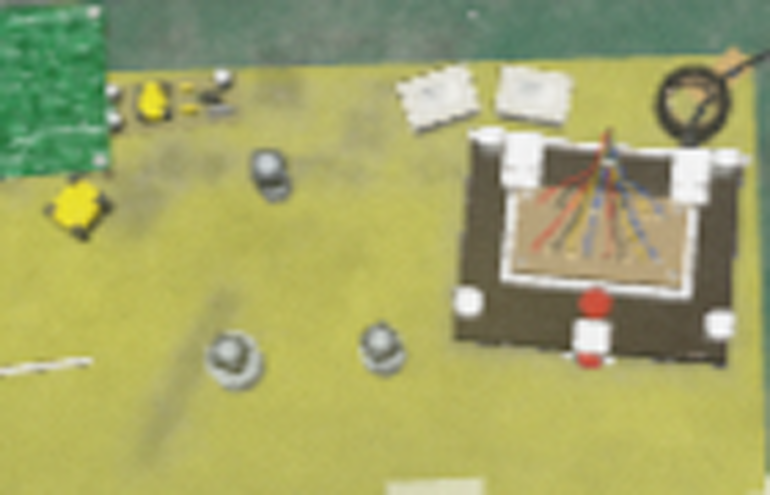

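```bash
python3 - <<'E'
from h import *
f=ctrl.grab_frame("top")
q=lambda x,y,z: onz(f,(310+x/8-.4,165+y/8-.4),z)
C=[q(70,145,.06),q(550,60,.06),q(628,380,.06),q(135,462,.06)]
for c in C: print(c.round(4))
w=np.linalg.norm(C[0]-C[1]),np.linalg.norm(C[2]-C[3]);h=np.linalg.norm(C[0]-C[3]),np.linalg.norm(C[2]-C[1]);print(w,h)
for e in (C[0]-C[3],C[1]-C[2]): print("x dir",np.degrees(np.arctan2(e[1],e[0])))
for e in (C[0]-C[1],C[3]-C[2]): print("y dir",np.degrees(np.arctan2(e[1],e[0]))-90)
print("barrel",q(390,343,.09)); print("L stud",q(222,300,.088),"R",q(525,245,.088),"mid collar",q(360,280,.068))
m=sum(C)/4; print("box ctr",m)
E
```

```text
[ 0.5518 -0.1138  0.06  ]
[ 0.5886 -0.357   0.06  ]
[ 0.426  -0.3795  0.06  ]
[ 0.3932 -0.1351  0.06  ]
(np.float64(0.24593972335017375), np.float64(0.24661911507730366)) (np.float64(0.16001478912180153), np.float64(0.1641556499609699))
x dir 7.628337921504383
x dir 7.877494136838454
y dir 8.587399447695418
y dir 7.623047949548152
barrel [ 0.44247351 -0.25616339  0.09      ]
L stud [ 0.46625073 -0.1773044   0.088     ] R [ 0.4888944  -0.32661652  0.088     ] mid collar [ 0.47804048 -0.24995572  0.068     ]
box ctr [ 0.48990509 -0.24636656  0.06      ]
```

```bash
cat >> h.py <<'E'
def yaw(st):
    x=R.from_rotvec(st["ee_rot"]).as_matrix()[:,0]; return np.degrees(np.arctan2(x[1],x[0]))
def info():
    st=ctrl.get_state(); print("t",round(float(st["t"]),2),"pos",np.round(st["position"],4),"yaw",round(yaw(st),2),"F",np.round(st["force"],1),"M",np.round(st["moment"],2),"open",round(float(st["opening"]),4),"j",np.round(st["joints"],2)); return st
def goal(p,yw,st=None):
    st=st or ctrl.get_state()
    M=R.from_rotvec(st["ee_rot"]).as_matrix()
    tr=M.T@(np.asarray(p,float)-st["position"])
    d=(yw-yaw(st)+180)%360-180
    # y down: spin=-d
    print("goal",np.round(p,4),"trans",tr.round(4),"spin",round(-np.radians(d),4)); return tr
E
python3 - <<'E'
from h import *
st=info()
goal((.475,-.2485,.27),-172)
print(R.from_rotvec(st["ee_rot"]).as_matrix()[:,1])
E
```

```text
t 1.5 pos [0.1376 0.5325 0.1717] yaw -14.48 F [-0.1 -0.4  0.2] M [ 0.03  0.03 -0.  ] open 0.0945 j [ 1.21  0.09  1.37 -0.    1.68 -0.1 ]
goal [ 0.475  -0.2485  0.27  ] trans [ 0.5221 -0.0984 -0.6718] spin 2.7492
[ 4.11108155e-05  8.04672335e-05 -9.99999996e-01]
```

Call:
{"api": "step_arm", "payload": {"gripper": [0,0,0,0,0,0,0,0,0,0], "translation": [[0.02,-0.098,-0.03],[0.522,-0.098,-0.672],[0.522,-0.098,-0.672],[0.522,-0.098,-0.672],[0.522,-0.098,-0.672],[0.522,-0.098,-0.672],[0.522,-0.098,-0.672],[0.522,-0.098,-0.672],[0.522,-0.098,-0.672],[0.522,-0.098,-0.672]], "spin": [2.749,2.749,2.749,2.749,2.749,2.749,2.749,2.749,2.749,2.749]}}

```text
t: 2.33
position: [0.2911, 0.174, 0.2376]
ee_rot: [-1.237, 1.162, -1.163]
force: [0.9, 0.9, -0.1]
opening: 0.0936
```

```bash
python3 - <<'E'
from h import *
st=info()
goal((.475,-.2485,.27),-172)
E
```

```text
t 2.33 pos [0.2911 0.174  0.2376] yaw -86.4 F [ 0.9  0.9 -0.1] M [-0.09  0.01  0.02] open 0.0936 j [ 0.37 -0.4   1.66 -0.    1.88  0.31]
goal [ 0.475  -0.2485  0.27  ] trans [ 0.4331 -0.0324  0.1571] spin 1.4939
```

Call:
{"api": "step_arm", "payload": {"gripper": [0,0,0,0,0,0,0,0,0,0], "translation": [[0.433,-0.032,0.157],[0.433,-0.032,0.157],[0.433,-0.032,0.157],[0.433,-0.032,0.157],[0.433,-0.032,0.157],[0.433,-0.032,0.157],[0.433,-0.032,0.157],[0.433,-0.032,0.157],[0.433,-0.032,0.157],[0.433,-0.032,0.157]], "spin": [1.494,1.494,1.494,1.494,1.494,1.494,1.494,1.494,1.494,1.494]}}

```text
t: 3.17
position: [0.4568, -0.2079, 0.2666]
ee_rot: [-0.387, 2.012, -2.011]
force: [1.6, 0.5, 0.1]
opening: 0.0939
```

```bash
python3 - <<'E'
from h import *
st=info()
goal((.475,-.2485,.27),-172)
E
```

```text
t 3.17 pos [ 0.4568 -0.2079  0.2666] yaw -158.12 F [1.6 0.5 0.1] M [-0.09  0.16 -0.02] open 0.0939 j [-0.54 -0.02  1.3   0.    1.87  0.65]
goal [ 0.475  -0.2485  0.27  ] trans [-0.0018 -0.0034  0.0445] spin 0.2422
```

Call:
{"api": "step_arm", "payload": {"gripper": [0,0,0,0,0], "translation": [[-0.002,-0.003,0.0445],[-0.002,-0.003,0.0445],[-0.002,-0.003,0.0445],[-0.002,-0.003,0.0445],[-0.002,-0.003,0.0445]], "spin": [0.242,0.242,0.242,0.242,0.242]}}

```text
t: 3.58
position: [0.475, -0.2475, 0.2701]
ee_rot: [-0.151, 2.147, -2.145]
force: [-1.0, 0.4, 0.2]
opening: 0.0936
```

```bash
python3 - <<'E'
from h import *
st=info()
f=ctrl.grab_frame("wrist"); save(f,"w1")
for P in [(.475,-.2485,.093),(.4404,-.2534,.088)]: print(proj(f,P,st)*1.5)
E
```

```text
t 3.58 pos [ 0.475  -0.2475  0.2701] yaw -171.79 F [-1.   0.4  0.2] M [-0.04  0.17  0.06] open 0.0936 j [-0.59  0.06  1.21  0.    1.87  0.84]
[389.06381096 242.65636626]
[388.88368433 280.29495122]
```

View pics/w1.png

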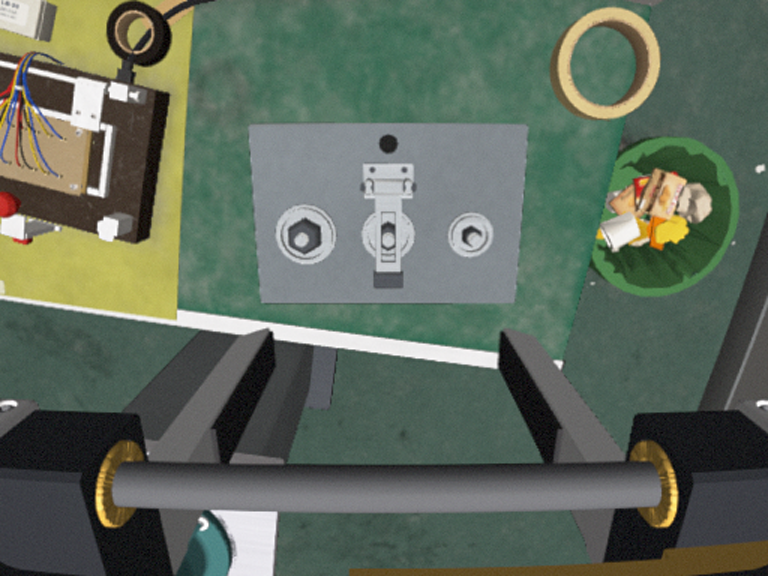

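```bash
python3 - <<'E'
from h import *
goal((.4403,-.2533,.12),-171.8);goal((.4403,-.2533,.072),-171.8)
E
```

```text
goal [ 0.4403 -0.2533  0.12  ] trans [0.0356 0.1503 0.001 ] spin 0.0002
goal [ 0.4403 -0.2533  0.072 ] trans [0.0358 0.1983 0.001 ] spin 0.0002
```

Call:
{"api": "step_arm", "payload": {"gripper": [0.5,0.5,0.5,0.5,0.5,0.5,0.5,0.5], "translation": [[0.0356,0.03,0.001],[0.0356,0.07,0.001],[0.0356,0.11,0.001],[0.0356,0.15,0.001],[0.0358,0.17,0.001],[0.0358,0.185,0.001],[0.0358,0.198,0.001],[0.0358,0.198,0.001]], "spin": [0,0,0,0,0,0,0,0], "force": 15}}

```text
t: 4.3
position: [0.4383, -0.2506, 0.0697]
ee_rot: [-0.158, 2.15, -2.142]
force: [-0.6, 0.3, 0.8]
opening: 0.0478
```

```bash
python3 - <<'E'
from h import *
st=info()
f=ctrl.grab_frame("wrist"); save(f,"w2")
goal((.4403,-.2533,.072),-171.8)
E
```

```text
t 4.3 pos [ 0.4383 -0.2506  0.0697] yaw -171.61 F [-0.6  0.3  0.8] M [ 0.02  0.2  -0.04] open 0.0478 j [-0.63  0.03  1.63  0.    1.48  0.79]
goal [ 0.4403 -0.2533  0.072 ] trans [-0.0007 -0.0005  0.002 ] spin 0.0028
```

View pics/w2.png

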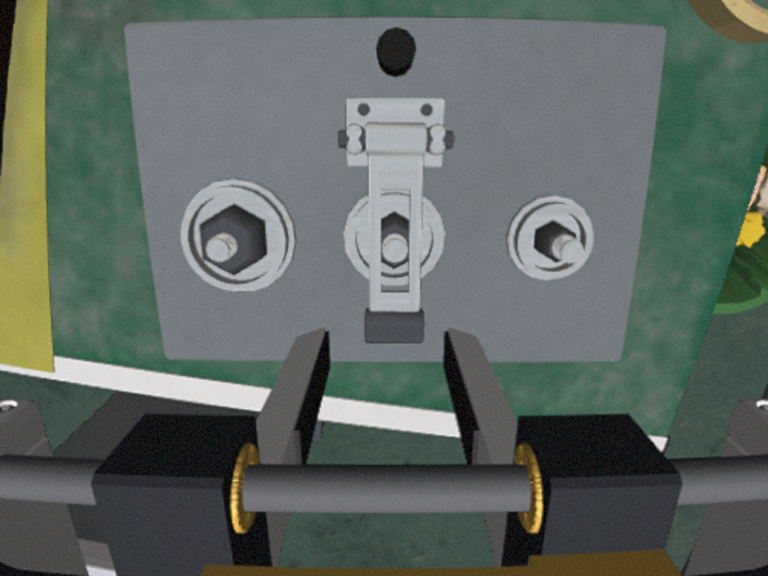

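```bash
python3 - <<'E'
from h import *
st=info()
f=ctrl.grab_frame("wrist")
for r,z in ((318,.096),(327,.09)): print(onz(f,(395/1.5,r/1.5),z,st))
r=ctrl.cut_out("hasp_grip",f); print([(x["p"],x["bbox"]) for x in r])
M=R.from_rotvec(st["ee_rot"]).as_matrix()
for dx in (-.008,.008): print(proj(f,st["position"]+M@np.array([dx,0,.024]),st)*1.5, proj(f,st["position"]+M@np.array([dx,0,-.024]),st)*1.5)
print("stud",onz(f,(395/1.5,243/1.5),.093,st),"nut",onz(f,(395/1.5,235/1.5),.080,st))
E
```

```text
t 4.35 pos [ 0.4393 -0.2515  0.0715] yaw -171.64 F [-0.3  0.6  0.5] M [-0.01  0.16 -0.01] open 0.0472 j [-0.63  0.03  1.63  0.    1.48  0.79]
[ 0.44839761 -0.25257873  0.096     ]
[ 0.44183324 -0.25367911  0.09      ]
[(0.92, [240.8, 82.1, 283.3, 230.0])]
[438.59956241 301.31844465] [339.65696677 301.39978297]
[437.55092371 331.85003754] [340.62854457 331.93522658]
stud [ 0.4805833  -0.24774581  0.093     ] nut [ 0.48150138 -0.2478308   0.08      ]
```

```bash
python3 - <<'E'
from h import *
st=info()
f=ctrl.grab_frame("side")
im=cv2.cvtColor(f["image"],cv2.COLOR_RGB2BGR)
M=R.from_rotvec(st["ee_rot"]).as_matrix()
print([proj(f,st["position"]+M@np.array([0,dy,s*.024])).round(1) for dy in (0,-.03) for s in (1,-1)])
im=cv2.resize(im[70:180,230:370],None,fx=5.5,fy=5.5,interpolation=cv2.INTER_CUBIC)
cv2.imwrite("pics/s2.png",im)
f=ctrl.grab_frame("top");im=cv2.cvtColor(f["image"],cv2.COLOR_RGB2BGR)
cv2.imwrite("pics/t2.png",cv2.resize(im[150:260,290:420],None,fx=5.5,fy=5.5,interpolation=cv2.INTER_CUBIC))
E
```

```text
t 4.45 pos [ 0.4409 -0.2529  0.0738] yaw -171.69 F [-0.1  0.5 -0.2] M [-0.    0.09  0.08] open 0.0471 j [-0.63  0.03  1.63  0.    1.48  0.79]
[array([321.5, 121.9]), array([318.4, 128.9]), array([322.5, 114.9]), array([319.4, 121.7])]
```

View pics/s2.png

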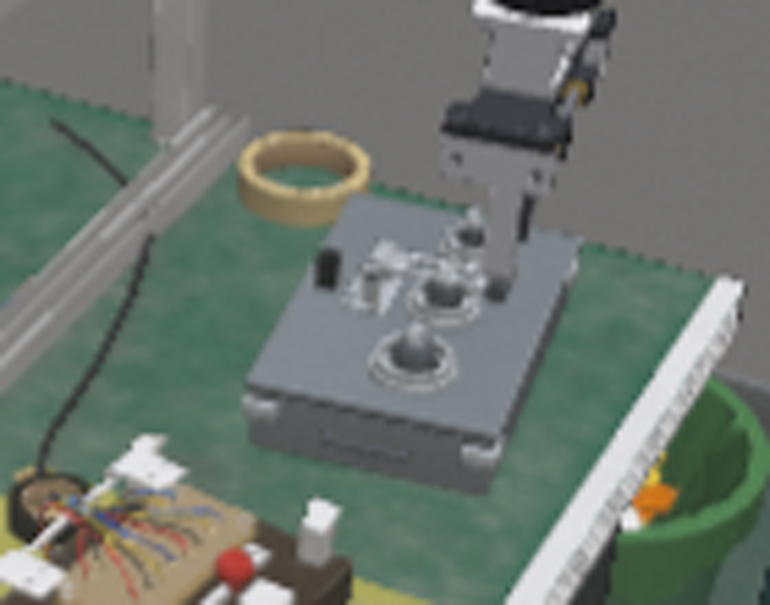

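View pics/t2.png

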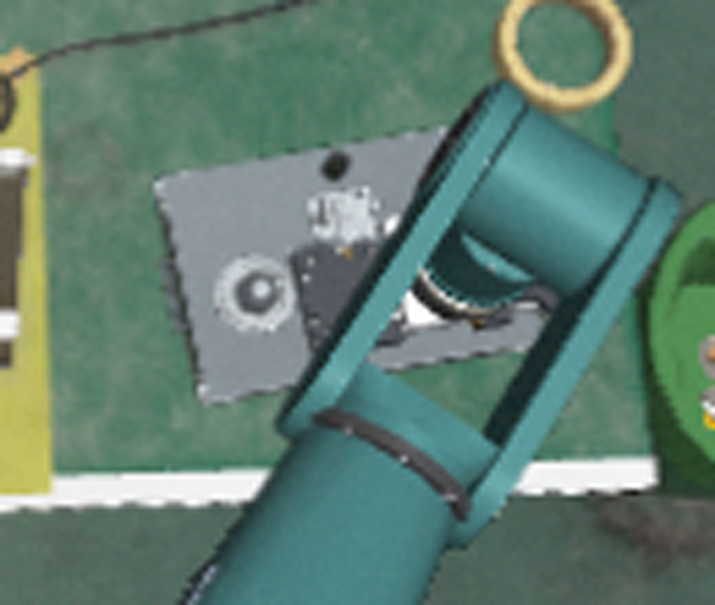

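```bash
python3 - <<'E'
from h import *
f=ctrl.grab_frame("wrist");im=cv2.cvtColor(f["image"],cv2.COLOR_RGB2BGR)
st=info()
M=R.from_rotvec(st["ee_rot"]).as_matrix()
S=4.5;x0,y0=160,170
im=cv2.resize(im[y0:300,x0:340],None,fx=S,fy=S,interpolation=cv2.INTER_CUBIC)
for d,c in ((0,(0,0,255)),(.019,(0,255,0)),(.035,(255,0,0))):
  for dx in(-.008,.008):
    for s in (.0236,-.0236):
      p=(proj(f,st["position"]+M@np.array([dx,-d,s]),st)-[x0,y0])*S
      cv2.circle(im,(int(p[0]),int(p[1])),3,c,-1)
cv2.imwrite("pics/w3.png",im)
E
```

```text
t 4.6 pos [ 0.4412 -0.2536  0.074 ] yaw -171.75 F [-0.6 -0.3 -1. ] M [-0.05  0.12 -0.08] open 0.0469 j [-0.63  0.03  1.62  0.    1.48  0.79]
```

View pics/w3.png

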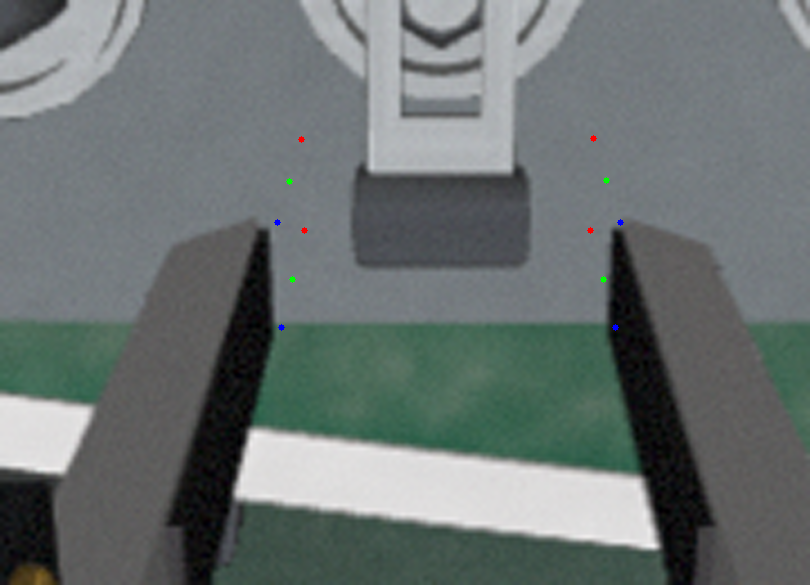

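Call:
{"api": "step_arm", "payload": {"gripper": [0.72,0.8,0.8,0.8], "translation": [[0,0.001,0],[0,0.001,0],[0,0.001,0],[0,0.001,0]], "spin": [0,0,0,0], "force": 10}}

```text
t: 4.93
position: [0.4413, -0.2538, 0.0732]
ee_rot: [-0.149, 2.142, -2.146]
force: [0.5, 0.2, -0.3]
opening: 0.0239
```

```bash
python3 - <<'E'
from h import *
st=info();f=ctrl.grab_frame("wrist");im=cv2.cvtColor(f["image"],cv2.COLOR_RGB2BGR)
cv2.imwrite("pics/w4.png",cv2.resize(im[170:300,160:340],None,fx=4,fy=4,interpolation=cv2.INTER_CUBIC))
E
```

```text
t 4.93 pos [ 0.4413 -0.2538  0.0732] yaw -171.75 F [ 0.5  0.2 -0.3] M [-0.06  0.11  0.02] open 0.0239 j [-0.63  0.03  1.63  0.    1.48  0.79]
```

View pics/w4.png

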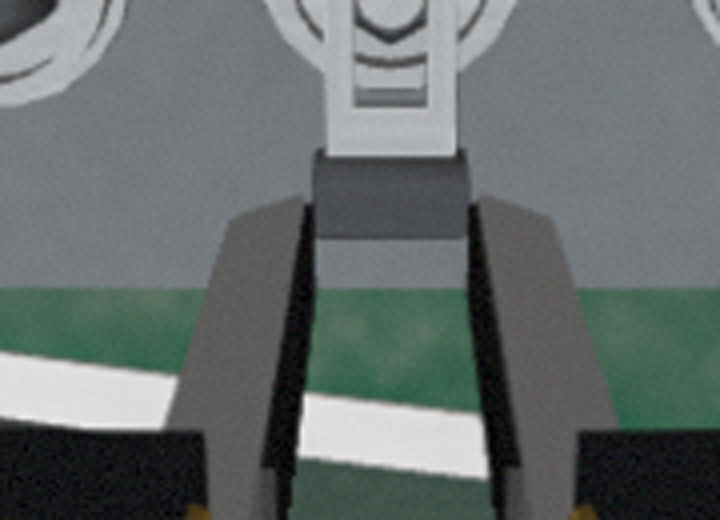

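Call:
{"api": "step_arm", "payload": {"gripper": [0.8,0.8,0.8], "translation": [[0,0,0],[0,0,0],[0,0,0]], "spin": [0,0,0]}}

```text
t: 5.23
position: [0.4412, -0.2537, 0.073]
ee_rot: [-0.149, 2.142, -2.146]
force: [0.0, 1.0, -0.4]
opening: 0.0184
```

```bash
python3 - <<'E'
from h import *
st=info();f=ctrl.grab_frame("wrist");im=cv2.cvtColor(f["image"],cv2.COLOR_RGB2BGR)
cv2.imwrite("pics/w5.png",cv2.resize(im[170:300,160:340],None,fx=4,fy=4,interpolation=cv2.INTER_CUBIC))
E
```

```text
t 5.23 pos [ 0.4412 -0.2537  0.073 ] yaw -171.75 F [ 0.   1.  -0.4] M [-0.01  0.11 -0.01] open 0.0184 j [-0.63  0.03  1.63  0.    1.48  0.79]
```

View pics/w5.png

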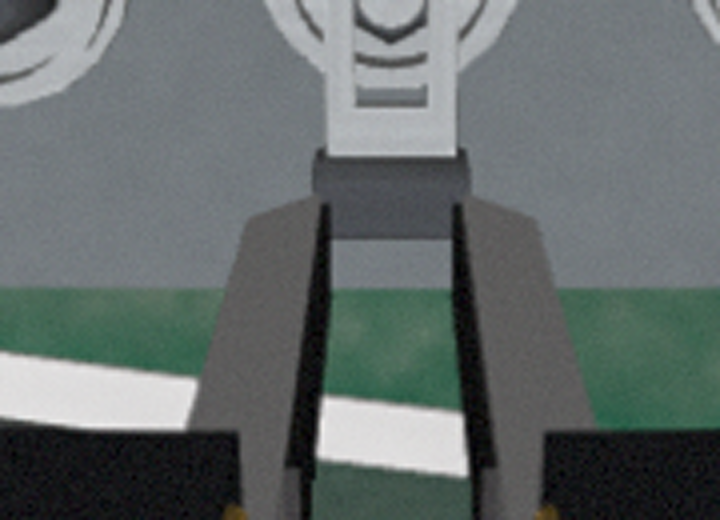

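Call:
{"api": "step_arm", "payload": {"gripper": [0.5,0.5,0.5,0.5,0.5,0.5,0.5], "translation": [[0,-0.001,0],[0,-0.001,0],[0,-0.001,0],[0,0.01,0],[0,0.022,0],[0,0.032,0],[0,0.032,0]], "spin": [0,0,0,0,0,0,0]}}

```text
t: 5.87
position: [0.4391, -0.2521, 0.0371]
ee_rot: [-0.155, 2.15, -2.144]
force: [-0.9, 0.1, -0.8]
opening: 0.0467
```

```bash
python3 - <<'E'
from h import *
st=info();f=ctrl.grab_frame("wrist");im=cv2.cvtColor(f["image"],cv2.COLOR_RGB2BGR)
cv2.imwrite("pics/w6.png",cv2.resize(im[130:300,140:360],None,fx=3.5,fy=3.5,interpolation=cv2.INTER_CUBIC))
f=ctrl.grab_frame("side");im=cv2.cvtColor(f["image"],cv2.COLOR_RGB2BGR)
cv2.imwrite("pics/s6.png",cv2.resize(im[70:160,260:370],None,fx=7,fy=7,interpolation=cv2.INTER_CUBIC))
E
```

```text
t 5.87 pos [ 0.4391 -0.2521  0.0371] yaw -171.75 F [-0.9  0.1 -0.8] M [-0.03  0.17  0.  ] open 0.0467 j [-0.63  0.06  1.67  0.    1.41  0.79]
```

View pics/w6.png

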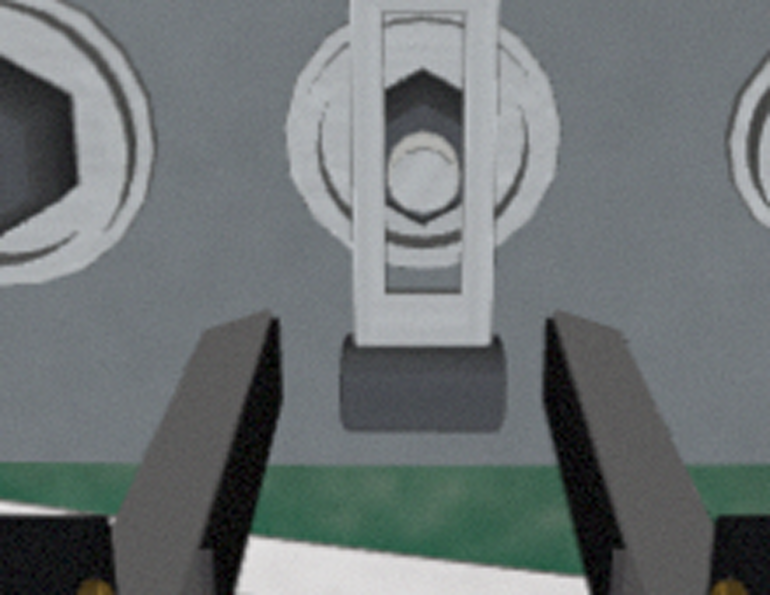

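View pics/s6.png

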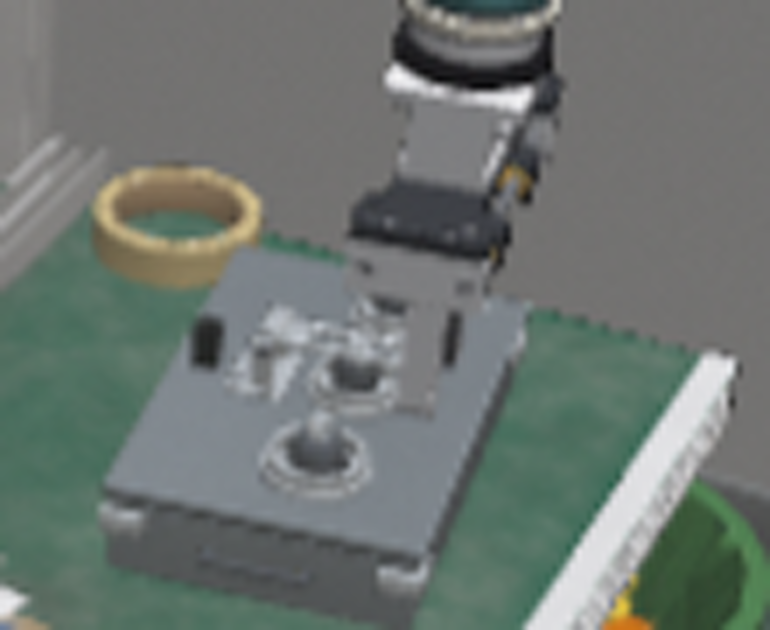

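Call:
{"api": "step_arm", "payload": {"gripper": [0.7,0.85,0.85,0.85,0.85,0.85], "translation": [[0,0,0.002],[0,0,0.002],[0,0,0.002],[0,0,0.002],[0,0,0.002],[0,0,0.002]], "spin": [0,0,0,0,0,0]}}

```text
t: 6.47
position: [0.4408, -0.2538, 0.0399]
ee_rot: [-0.151, 2.147, -2.142]
force: [0.2, 5.1, 3.5]
opening: 0.0257
```

```bash
python3 - <<'E'
from h import *
st=info();f=ctrl.grab_frame("wrist");im=cv2.cvtColor(f["image"],cv2.COLOR_RGB2BGR)
cv2.imwrite("pics/w7.png",cv2.resize(im[130:300,140:360],None,fx=3.5,fy=3.5,interpolation=cv2.INTER_CUBIC))
E
```

```text
t 6.47 pos [ 0.4408 -0.2538  0.0399] yaw -171.73 F [0.2 5.1 3.5] M [ 1.02  0.32 -0.05] open 0.0257 j [-0.64  0.06  1.67  0.    1.42  0.79]
```

View pics/w7.png

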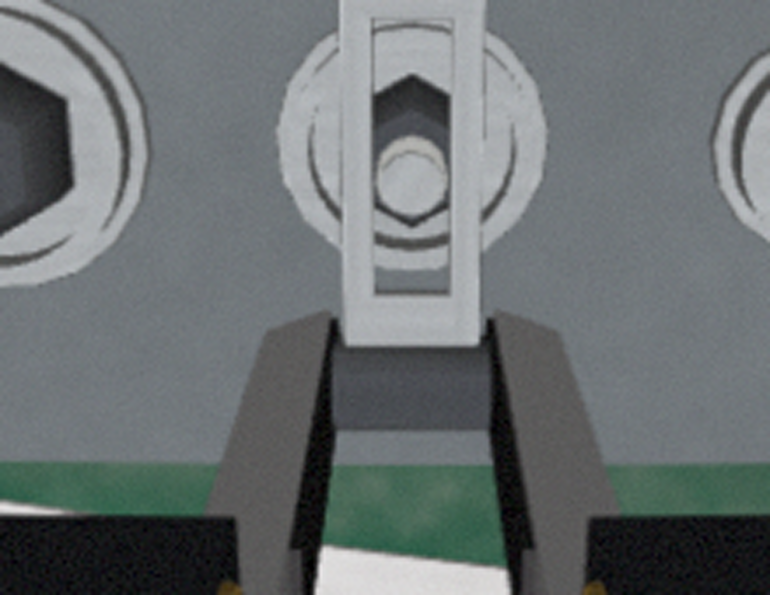

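Call:
{"api": "step_arm", "payload": {"gripper": [0.85,0.85,0.85,0.85,0.85,0.85,0.85,0.85,0.85,0.85], "translation": [[-0.0012,-0.0139,0.001],[-0.0048,-0.0274,0.001],[-0.0107,-0.04,0.001],[-0.0187,-0.0514,0.001],[-0.0286,-0.0613,0.001],[-0.04,-0.0693,0.001],[-0.0526,-0.0752,0.001],[-0.0661,-0.0788,0.001],[-0.08,-0.08,0.001],[-0.08,-0.08,0.001]], "spin": [0,0,0,0,0,0,0,0,0,0]}}

```text
t: 7.35
position: [0.5221, -0.242, 0.1212]
ee_rot: [-0.151, 2.147, -2.139]
force: [-0.1, 5.9, 4.3]
opening: 0.026
```

```bash
python3 - <<'E'
from h import *
st=info();f=ctrl.grab_frame("wrist");im=cv2.cvtColor(f["image"],cv2.COLOR_RGB2BGR)
cv2.imwrite("pics/w8.png",cv2.resize(im[130:300,140:360],None,fx=3.5,fy=3.5,interpolation=cv2.INTER_CUBIC))
E
```

```text
t 7.35 pos [ 0.5221 -0.242   0.1212] yaw -171.61 F [-0.1  5.9  4.3] M [ 0.96  0.17 -0.06] open 0.026 j [-0.54  0.16  1.39  0.01  1.59  0.89]
```

View pics/w8.png

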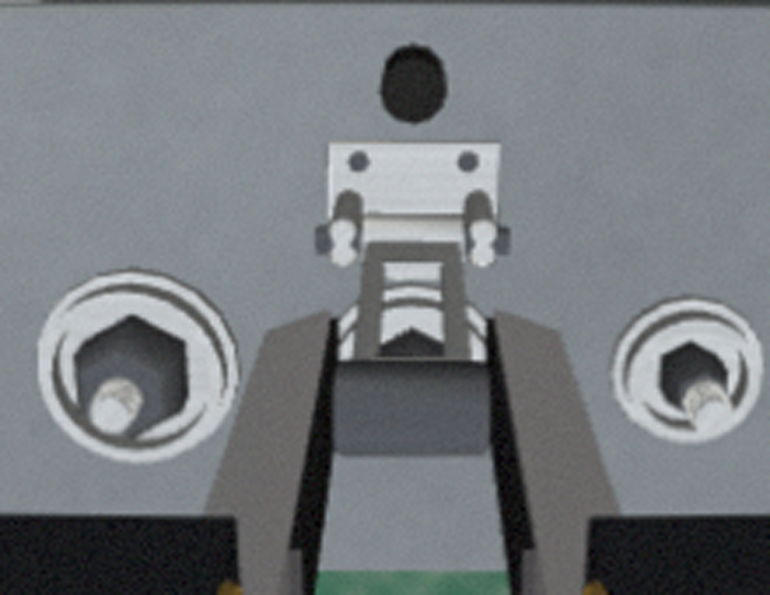

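Call:
{"api": "step_arm", "payload": {"gripper": [0.85,0.85,0.85,0.85,0.85,0.85,0.85,0.55,0.5,0.5], "translation": [[-0.0139,0.0012,0.001],[-0.0274,0.0048,0.001],[-0.04,0.0107,0.001],[-0.0514,0.0187,0.001],[-0.0613,0.0286,0.001],[-0.0693,0.04,0.001],[-0.0693,0.04,0.001],[-0.0693,0.04,0.001],[-0.0693,0.04,0.001],[-0.0693,0.04,0.001]], "spin": [0,0,0,0,0,0,0,0,0,0]}}

```text
t: 8.23
position: [0.5902, -0.2338, 0.0812]
ee_rot: [-0.151, 2.146, -2.141]
force: [1.1, 0.8, 0.4]
opening: 0.0425
```

Call:
{"api": "step_arm", "payload": {"gripper": [0.5,0.5,0.4,0.3,0.3,0.3], "translation": [[0,-0.02,0],[0,-0.06,0],[0.03,-0.1,0],[0.07,-0.14,0],[0.07,-0.16,0],[0.07,-0.16,0]], "spin": [0,0,0,0,0,0]}}

```text
t: 8.73
position: [0.5202, -0.2475, 0.2514]
ee_rot: [-0.134, 2.13, -2.149]
force: [1.4, 0.2, 2.4]
opening: 0.065
```

```bash
python3 - <<'E'
from h import *
st=info();f=ctrl.grab_frame("wrist");save(f,"w9")
E
```

```text
t 8.73 pos [ 0.5202 -0.2475  0.2514] yaw -171.84 F [1.4 0.2 2.4] M [0.02 0.17 0.  ] open 0.065 j [-0.54  0.13  1.17  0.    1.82  0.88]
```

View pics/w9.png

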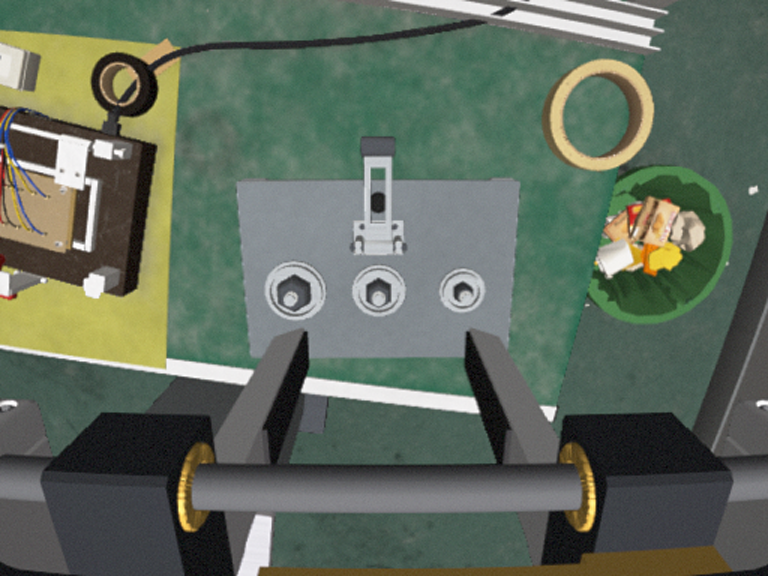

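```bash
python3 - <<'E'
from h import *
ctrl.grab_frame("top");ctrl.grab_frame("top");ctrl.grab_frame("top")
st=info();f=ctrl.grab_frame("wrist");im=cv2.cvtColor(f["image"],cv2.COLOR_RGB2BGR)
np.savez("w10.npz",image=f["image"],he=f["hand_eye"],pos=st["position"],rot=st["ee_rot"])
cv2.imwrite("pics/w10.png",cv2.resize(im[110:245,150:355],None,fx=3.9,fy=3.9,interpolation=cv2.INTER_CUBIC))
E
```

```text
t 8.93 pos [ 0.5198 -0.2446  0.2397] yaw -171.69 F [0.3 0.2 0.9] M [-0.07  0.2  -0.05] open 0.0656 j [-0.54  0.14  1.18  0.    1.82  0.89]
```

View pics/w10.png

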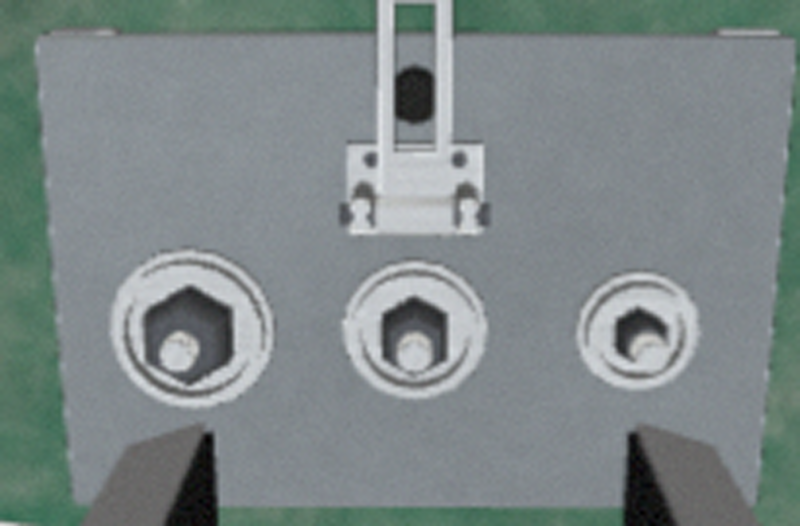

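```bash
cat > fit.py <<'E'
from h import *
from scipy.optimize import least_squares
d=np.load("w10.npz"); st=dict(position=d["pos"],ee_rot=d["rot"])
f=dict(fx=312.047,fy=312.047,cx=257.328,cy=186.601,k1=-.077,hand_eye=d["he"])
S=3.9
px=lambda x,y:np.array([150+(x+.5)/S-.5,110+(y+.5)/S-.5])
pts=[((.098,.123,.06),(38,35)),((.098,-.123,.06),(793,38)),((-.068,.123,.06),(75,503)),((-.068,-.123,.06),(757,505)),
((0,.075,.072),(192,328)),((0,0,.072),(415,330)),((0,-.075,.072),(638,330)),
((0,.075,.093),(180,351)),((0,0,.093),(413,354)),((0,-.075,.093),(650,349))]
def res(p,full=False):
    s=dict(st);s["position"]=st["position"]+np.array([0,0,p[3]])
    c,sn=np.cos(p[2]),np.sin(p[2]);o=[]
    for P,u in pts:
        W=(p[0]+c*P[0]-sn*P[1],p[1]+sn*P[0]+c*P[1],P[2]); o.append(proj(f,W,s)-px(*u))
    return np.ravel(o)
r=least_squares(res,[.475,-.2485,.14,0]); print(r.x,np.degrees(r.x[2])); print(r.fun.reshape(-1,2).round(1))
r=least_squares(lambda p:res([*p,0]),[.475,-.2485,.14]); print(r.x,r.cost)
E
python3 fit.py
```

```text
[ 0.4766561  -0.247168    0.14274976  0.00545103] 8.178958996755675
[[-0.1 -0.5]
 [ 0.2 -0.9]
 [ 0.4 -0.9]
 [-0.7 -1. ]
 [-0.1  1. ]
 [-0.   0.6]
 [ 0.1  0.7]
 [-0.1  0.2]
 [ 0.4 -0.4]
 [-0.1  1. ]]
[ 0.47815771 -0.24698345  0.14276429] 9.434588743663618
```

```bash
python3 - <<'E'
from h import *
f=ctrl.grab_frame("top"); g=ctrl.grab_frame("side")
q=lambda x,y,z: onz(f,(160+(x+.5)/5.5-.5,150+(y+.5)/5.5-.5),z)
for n,x,y in (("med",382,338),("large",230,350),("small",268,160)): print(n,q(x,y,.07))
for n,u in (("med",(254,211)),("large",(237,236)),("small",(202,211))): print(n,onz(g,u,.07))
goal((.44,.238,.27),-115)
E
```

```text
med [0.44695135 0.2401139  0.07      ]
large [0.441489   0.34677761 0.07      ]
small [0.5782897  0.31941794 0.07      ]
med [0.44275678 0.24769713 0.07      ]
large [0.43739935 0.35520261 0.07      ]
small [0.57246124 0.31966024 0.07      ]
goal [0.44  0.238 0.27 ] trans [ 0.0088 -0.0295 -0.4886] spin -0.9886
```

Call:
{"api": "step_arm", "payload": {"gripper": [0.3,0.3,0.3,0.3,0.3,0.3,0.3,0.3,0.3,0.3], "translation": [[0.009,-0.03,-0.488],[0.009,-0.03,-0.488],[0.009,-0.03,-0.488],[0.009,-0.03,-0.488],[0.009,-0.03,-0.488],[0.009,-0.03,-0.488],[0.009,-0.03,-0.488],[0.009,-0.03,-0.488],[0.009,-0.03,-0.488],[0.009,-0.03,-0.488]], "spin": [-0.989,-0.989,-0.989,-0.989,-0.989,-0.989,-0.989,-0.989,-0.989,-0.989]}}

```text
t: 9.92
position: [0.4508, 0.1679, 0.2648]
ee_rot: [-0.97, 1.526, -1.518]
force: [-0.2, 0.6, -0.5]
opening: 0.0657
```

```bash
python3 - <<'E'
from h import *
info();goal((.442,.242,.25),-115)
E
```

```text
t 9.92 pos [0.4508 0.1679 0.2648] yaw -114.94 F [-0.2  0.6 -0.5] M [-0.08  0.06 -0.  ] open 0.0657 j [ 0.24 -0.07  1.34  0.    1.87  0.67]
goal [0.442 0.242 0.25 ] trans [-0.0634  0.0151 -0.0392] spin 0.001
```

Call:
{"api": "step_arm", "payload": {"gripper": [0.3,0.3,0.3,0.3,0.3,0.3], "translation": [[-0.064,0.015,-0.039],[-0.064,0.015,-0.039],[-0.064,0.015,-0.039],[-0.064,0.015,-0.039],[-0.064,0.015,-0.039],[-0.064,0.015,-0.039]], "spin": [0,0,0,0,0,0]}}

```text
t: 10.42
position: [0.4428, 0.2414, 0.2499]
ee_rot: [-0.969, 1.526, -1.52]
force: [0.3, 0.5, -0.3]
opening: 0.0654
```

```bash
python3 - <<'E'
from h import *
st=info();f=ctrl.grab_frame("wrist");save(f,"w11")
for n in ("medium_socket","large_socket","small_socket"):
    r=ctrl.cut_out(n,f); print(n,[(round(float(x["p"]),2),(np.array(x["bbox"])*1.5).round()) for x in r])
E
```

```text
t 10.42 pos [0.4428 0.2414 0.2499] yaw -115.03 F [ 0.3  0.5 -0.3] M [-0.06  0.1  -0.01] open 0.0654 j [ 0.38 -0.02  1.32  0.    1.83  0.82]
medium_socket [(0.81, array([372., 215., 405., 254.]))]
large_socket [(0.87, array([307., 102., 359., 152.])), (0.44, array([608., 322., 664., 381.]))]
small_socket [(0.95, array([463.,  70., 506., 105.]))]
```

View pics/w11.png

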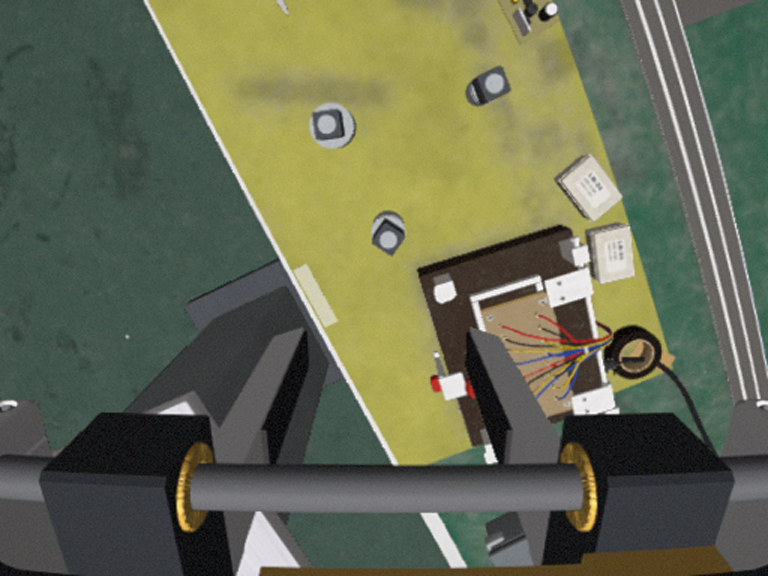

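```bash
python3 - <<'E'
from h import *
st=info();f=ctrl.grab_frame("wrist");im=cv2.cvtColor(f["image"],cv2.COLOR_RGB2BGR)
np.savez("w12.npz",image=f["image"],he=f["hand_eye"],pos=st["position"],rot=st["ee_rot"])
a=cv2.resize(im[135:180,235:285],None,fx=10,fy=10,interpolation=cv2.INTER_CUBIC)
b=cv2.resize(im[35:80,300:350],None,fx=6,fy=6,interpolation=cv2.INTER_CUBIC)
a[:270,:300][0:0]=0
cv2.imwrite("pics/w12.png",a);cv2.imwrite("pics/w12b.png",b)
E
```

```text
t 10.62 pos [0.443  0.2414 0.2505] yaw -115.07 F [-0.5  0.8  0. ] M [-0.13  0.06 -0.06] open 0.0658 j [ 0.38 -0.02  1.32  0.    1.83  0.82]
```

View pics/w12.png

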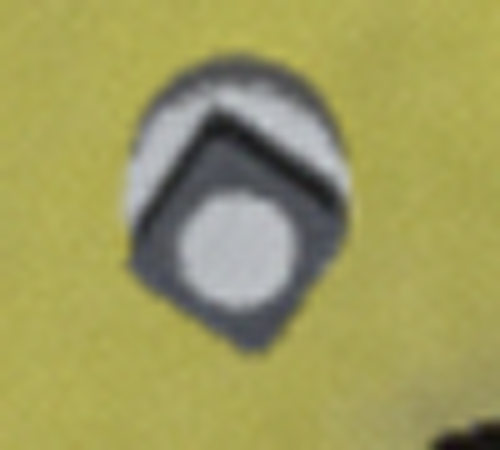

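View pics/w12b.png

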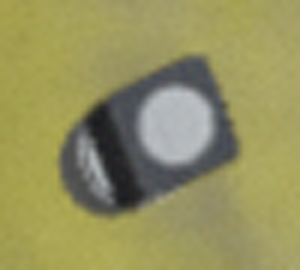

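```bash
cat > sock.py <<'E'
from h import *
d=np.load("w12.npz"); st=dict(position=d["pos"],ee_rot=d["rot"])
f=dict(fx=312.047,fy=312.047,cx=257.328,cy=186.601,k1=-.077,hand_eye=d["he"])
q=lambda x,y,z=.07: onz(f,(235+(x+.5)/10-.5,135+(y+.5)/10-.5),z,st)
print("disc",q(237,248))
L,B,Rr,T=q(130,262),q(255,352),q(348,225),q(220,132)
print("ctr",(L+B+Rr+T)/4)
for n,a,b in (("LB",L,B),("BR",B,Rr),("RT",Rr,T),("TL",T,L)):
    e=b-a; print(n,np.linalg.norm(e),np.degrees(np.arctan2(e[1],e[0]))%90)
print("body top arc", q(237,60,.0))
E
python3 sock.py
```

```text
disc [0.44400022 0.24542878 0.07      ]
ctr [0.44440767 0.24592263 0.07      ]
LB 0.020058896899321773 28.49673832899243
BR 0.020565031373585813 29.486585993662086
RT 0.020371157680013834 28.70542487188797
TL 0.020498632755256044 30.362495808645008
body top arc [0.45013509 0.25860942 0.        ]
```

```bash
python3 - <<'E'
from h import *
info();goal((.4442,.2457,.09),-60.7)
E
```

```text
t 10.67 pos [0.4429 0.2415 0.2505] yaw -115.06 F [ 0.2  0.2 -0.9] M [-0.06  0.1   0.04] open 0.0656 j [ 0.38 -0.02  1.32  0.    1.83  0.82]
goal [0.4442 0.2457 0.09  ] trans [-0.0038  0.1605 -0.0002] spin -0.9487
```

Call:
{"api": "step_arm", "payload": {"gripper": [0.5,0.5,0.5,0.5,0.5,0.5,0.5,0.5,0.5,0.5], "translation": [[-0.004,0.02,0],[-0.004,0.05,0],[-0.004,0.08,0],[-0.004,0.11,0],[-0.004,0.14,0],[-0.004,0.16,0],[-0.004,0.16,0],[-0.004,0.16,0],[-0.004,0.16,0],[-0.004,0.16,0]], "spin": [-0.949,-0.949,-0.949,-0.949,-0.949,-0.949,-0.949,-0.949,-0.949,-0.949]}}

```text
t: 11.5
position: [0.4449, 0.2455, 0.0908]
ee_rot: [-1.404, 0.828, -0.825]
force: [-0.0, -0.2, 0.5]
opening: 0.0469
```

```bash
python3 - <<'E'
from h import *
ctrl.grab_frame("top")
st=info();f=ctrl.grab_frame("wrist");save(f,"w13")
np.savez("w13.npz",image=f["image"],he=f["hand_eye"],pos=st["position"],rot=st["ee_rot"])
goal((.4442,.2457,.05),-60.7);goal((.4442,.2457,.011),-60.7)
print(proj(f,(.4442,.2457,.07),st)*1.5)
E
```

```text
t 11.55 pos [0.445  0.2456 0.091 ] yaw -60.83 F [ 0.  -0.2 -0.4] M [-0.06  0.01 -0.03] open 0.0474 j [ 0.39  0.02  1.6   0.    1.52 -0.12]
goal [0.4442 0.2457 0.05  ] trans [-0.0002  0.0411 -0.0008] spin -0.0017
goal [0.4442 0.2457 0.011 ] trans [-0.0001  0.0801 -0.0009] spin -0.0017
[384.97001356 305.95844783]
```

View pics/w13.png

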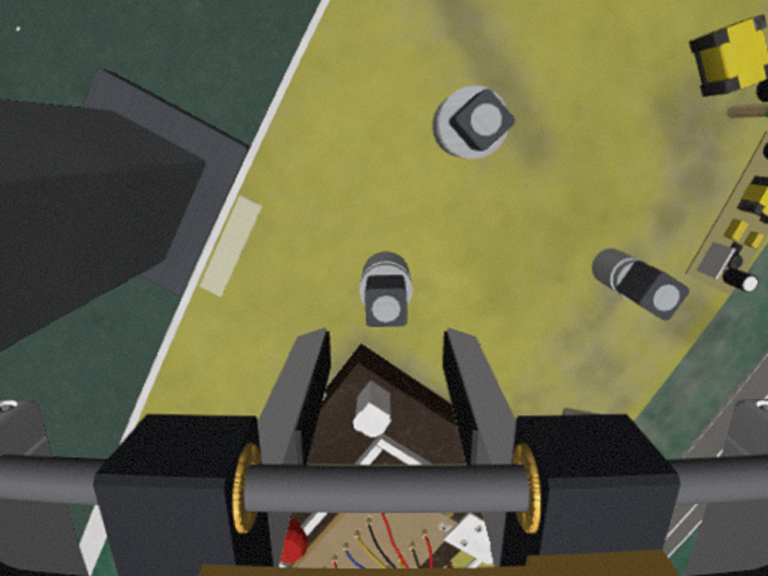

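Call:
{"api": "step_arm", "payload": {"gripper": [0.5,0.5,0.5,0.5,0.5,0.5], "translation": [[0.001,0.02,0],[0.001,0.04,0],[0.001,0.055,0],[0.001,0.068,0],[0.001,0.08,0],[0.001,0.08,0]], "spin": [0,0,0,0,0,0]}}

```text
t: 12.1
position: [0.4437, 0.2444, 0.0086]
ee_rot: [-1.407, 0.831, -0.823]
force: [-0.6, -0.4, -0.2]
opening: 0.0476
```

```bash
python3 - <<'E'
from h import *
ctrl.grab_frame("top")
st=info();f=ctrl.grab_frame("wrist");im=cv2.cvtColor(f["image"],cv2.COLOR_RGB2BGR)
cv2.imwrite("pics/w14.png",cv2.resize(im[150:300,140:360],None,fx=3.5,fy=3.5,interpolation=cv2.INTER_CUBIC))
E
```

```text
t 12.15 pos [0.4446 0.2448 0.01  ] yaw -60.84 F [0.1 0.8 0.8] M [-0.06 -0.   -0.02] open 0.0471 j [ 0.39  0.08  1.7   0.    1.35 -0.12]
```

View pics/w14.png

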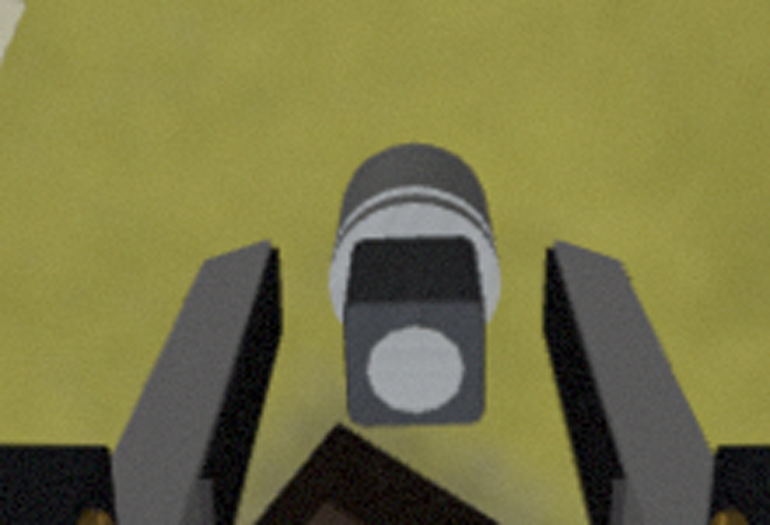

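Call:
{"api": "step_arm", "payload": {"gripper": [0.7,0.85,0.85,0.85,0.85,0.85,0.85], "translation": [[0,0,0],[0,0,0],[0,0,0],[0,0,0],[0,0,0],[0,0,0],[0,0,0]], "spin": [0,0,0,0,0,0,0], "force": 40}}

```text
t: 12.78
position: [0.446, 0.2453, 0.0119]
ee_rot: [-1.403, 0.827, -0.825]
force: [-0.4, 0.0, 3.3]
opening: 0.0217
```

```bash
python3 - <<'E'
from h import *
st=info();f=ctrl.grab_frame("wrist");im=cv2.cvtColor(f["image"],cv2.COLOR_RGB2BGR)
cv2.imwrite("pics/w15.png",cv2.resize(im[150:300,140:360],None,fx=3.5,fy=3.5,interpolation=cv2.INTER_CUBIC))
E
```

```text
t 12.78 pos [0.446  0.2453 0.0119] yaw -60.83 F [-0.4  0.   3.3] M [-0.18  0.2   0.03] open 0.0217 j [ 0.39  0.08  1.7   0.    1.36 -0.12]
```

View pics/w15.png

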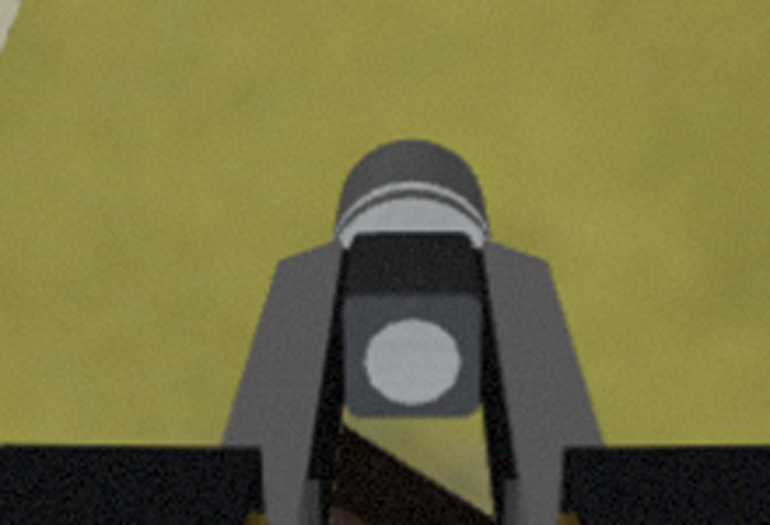

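```bash
python3 - <<'E'
from h import *
st=info();f=ctrl.grab_frame("wrist")
M=R.from_rotvec(st["ee_rot"]).as_matrix()
px=lambda x,y:(140+(x+.5)/3.5-.5,150+(y+.5)/3.5-.5)
P=onz(f,px(412,362),.07,st); print(P, M.T@(P-st["position"]))
P=onz(f,px(412,355),.07,st); print(P, M.T@(P-st["position"]))
goal((.446,.2453,.2),-60.7)
goal((.44,.10,.22),-52)
E
```

```text
t 12.83 pos [0.4459 0.2453 0.0119] yaw -60.83 F [-1.5  0.1  3.1] M [-0.13  0.21 -0.01] open 0.0218 j [ 0.39  0.08  1.7   0.    1.36 -0.12]
[0.44613919 0.24451523 0.07      ] [ 5.64790782e-04 -5.81235913e-02 -5.30784024e-06]
[0.4455313  0.24560612 0.07      ] [-6.84034176e-04 -5.81191205e-02 -4.36619642e-06]
goal [0.446  0.2453 0.2   ] trans [-0.0007 -0.1881  0.0007] spin -0.0023
goal [0.44 0.1  0.22] trans [ 0.1232 -0.2088 -0.0753] spin -0.1541
```

Call:
{"api": "step_arm", "payload": {"gripper": [0.85,0.85,0.85,0.85,0.85,0.85,0.85,0.85], "translation": [[0,-0.01,0],[0,-0.03,0],[0,-0.06,0],[0,-0.095,0],[0,-0.13,0],[0,-0.165,0],[0,-0.188,0],[0,-0.188,0]], "spin": [0,0,0,0,0,0,0,0]}}

```text
t: 13.55
position: [0.4483, 0.2455, 0.2063]
ee_rot: [-1.394, 0.82, -0.829]
force: [0.6, -0.1, -1.1]
opening: 0.0215
```

```bash
python3 - <<'E'
from h import *
st=info();f=ctrl.grab_frame("wrist");save(f,"w16")
goal((.4768,-.2473,.2),-51.8)
E
```

```text
t 13.55 pos [0.4483 0.2455 0.2063] yaw -60.82 F [ 0.6 -0.1 -1.1] M [-0.09  0.04  0.03] open 0.0215 j [ 0.39 -0.02  1.41  0.    1.73 -0.12]
goal [ 0.4768 -0.2473  0.2   ] trans [ 0.4443 -0.0007 -0.214 ] spin -0.1575
```

View pics/w16.png

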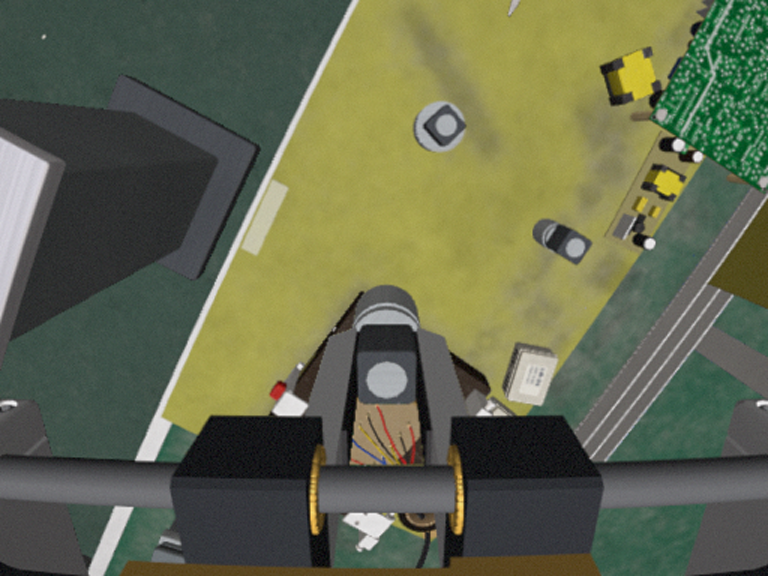

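Call:
{"api": "step_arm", "payload": {"gripper": [0.85,0.85,0.85,0.85,0.85,0.85,0.85,0.85,0.85,0.85], "translation": [[0.036,0,-0.017],[0.07,0,-0.034],[0.105,0,-0.051],[0.14,0,-0.068],[0.175,0,-0.085],[0.21,0,-0.102],[0.245,0,-0.119],[0.28,0,-0.135],[0.315,0,-0.152],[0.35,0,-0.169]], "spin": [0,-0.02,-0.04,-0.06,-0.08,-0.1,-0.12,-0.14,-0.157,-0.157]}}

```text
t: 14.43
position: [0.4682, -0.1441, 0.1962]
ee_rot: [-1.444, 0.707, -0.702]
force: [0.8, -0.1, -2.3]
opening: 0.0215
```

```bash
python3 - <<'E'
from h import *
st=info()
goal((.4768,-.2473,.2),-51.8)
goal((.4768,-.2473,.14),-51.8)
E
```

```text
t 14.43 pos [ 0.4682 -0.1441  0.1962] yaw -51.8 F [ 0.8 -0.1 -2.3] M [-0.05 -0.05  0.01] open 0.0215 j [-0.42 -0.05  1.46  0.01  1.73 -1.09]
goal [ 0.4768 -0.2473  0.2   ] trans [ 0.0863 -0.0048 -0.057 ] spin -0.0001
goal [ 0.4768 -0.2473  0.14  ] trans [ 0.0868  0.0552 -0.0575] spin -0.0001
```

Call:
{"api": "step_arm", "payload": {"gripper": [0.85,0.85,0.85,0.85,0.85,0.85,0.85,0.85,0.85], "translation": [[0.03,0,-0.02],[0.06,0,-0.04],[0.085,0,-0.056],[0.087,0.02,-0.0575],[0.087,0.04,-0.0575],[0.087,0.055,-0.0575],[0.087,0.055,-0.0575],[0.087,0.055,-0.0575],[0.087,0.055,-0.0575]], "spin": [0,0,0,0,0,0,0,0,0]}}

```text
t: 15.18
position: [0.4766, -0.2471, 0.1394]
ee_rot: [-1.444, 0.708, -0.701]
force: [0.5, 0.1, -1.9]
opening: 0.0217
```

```bash
python3 - <<'E'
from h import *
st=info()
goal((.4768,-.2473,.10),-51.8)
f=ctrl.grab_frame("wrist");save(f,"w17")
f=ctrl.grab_frame("side");im=cv2.cvtColor(f["image"],cv2.COLOR_RGB2BGR)
cv2.imwrite("pics/s17.png",cv2.resize(im[60:160,260:370],None,fx=7,fy=6,interpolation=cv2.INTER_CUBIC))
E
```

```text
t 15.18 pos [ 0.4766 -0.2471  0.1394] yaw -51.79 F [ 0.5  0.1 -1.9] M [-0.05  0.04 -0.  ] open 0.0217 j [-0.59  0.07  1.45  0.01  1.62 -1.26]
goal [ 0.4768 -0.2473  0.1   ] trans [ 0.0006  0.0394 -0.0002] spin 0.0002
```

View pics/w17.png

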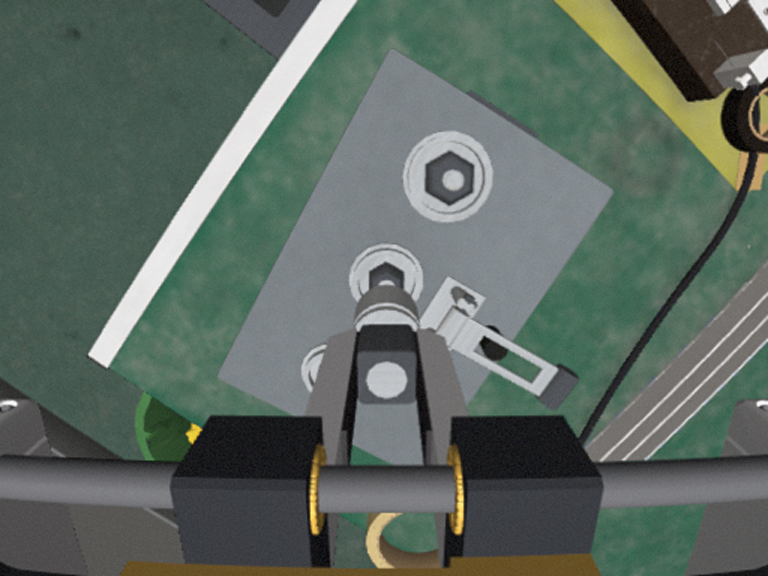

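View pics/s17.png

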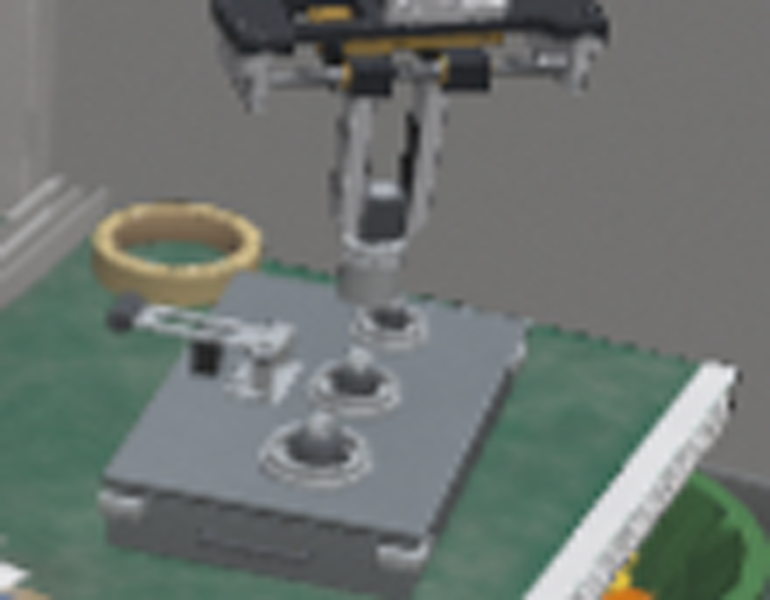

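Call:
{"api": "step_arm", "payload": {"gripper": [0.85,0.85,0.85,0.85,0.85,0.85,0.85,0.85], "translation": [[0.0005,0.01,0],[0.0005,0.02,0],[0.0005,0.03,0],[0.0005,0.038,0],[0.0005,0.044,0],[0.0005,0.047,0],[0.0005,0.047,0],[0.0005,0.047,0]], "spin": [0,0,0,0,0,0,0,0]}}

```text
t: 15.95
position: [0.4778, -0.2476, 0.094]
ee_rot: [-1.444, 0.706, -0.703]
force: [-0.1, 0.0, -2.0]
opening: 0.0214
```

```bash
python3 - <<'E'
from h import *
st=info()
f=ctrl.grab_frame("wrist");im=cv2.cvtColor(f["image"],cv2.COLOR_RGB2BGR)
cv2.imwrite("pics/w18.png",cv2.resize(im[130:270,160:350],None,fx=4,fy=4,interpolation=cv2.INTER_CUBIC))
goal((.4768,-.2473,.09),-51.8)
E
```

```text
t 15.95 pos [ 0.4778 -0.2476  0.094 ] yaw -51.78 F [-0.1  0.  -2. ] M [-0.07 -0.03 -0.01] open 0.0214 j [-0.59  0.09  1.52  0.01  1.53 -1.26]
goal [ 0.4768 -0.2473  0.09  ] trans [-0.0011  0.0045 -0.0008] spin 0.0003
```

View pics/w18.png

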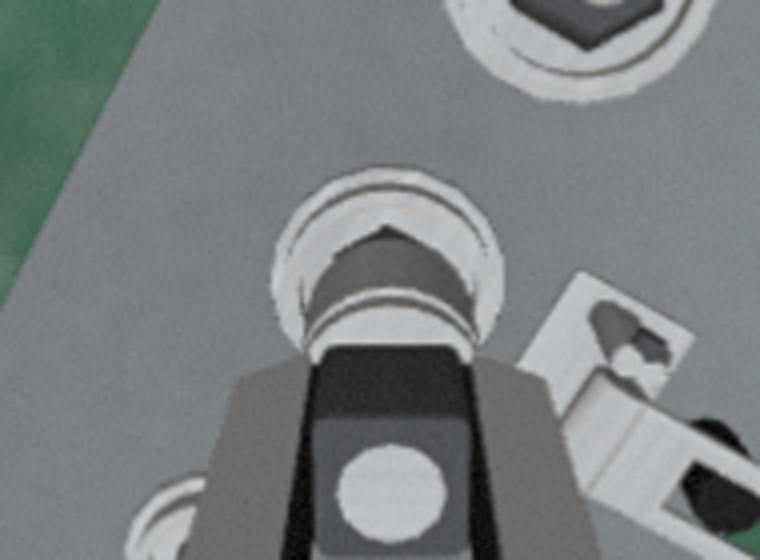

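```bash
python3 - <<'E'
from h import *
ctrl.grab_frame("top")
st=info();f=ctrl.grab_frame("wrist")
M=R.from_rotvec(st["ee_rot"]).as_matrix()
im=cv2.cvtColor(f["image"],cv2.COLOR_RGB2BGR)
cv2.imwrite("pics/w19.png",cv2.resize(im[160:240,220:295],None,fx=8,fy=7,interpolation=cv2.INTER_CUBIC))
for z in (.074,.072,.08):
    P=onz(f,(256.75,187.2),z,st); print(z,(M.T@(P-st["position"]))[[0,2]])
# socket body bottom arc predicted: top tangent
c=st["position"].copy(); 
for dx in (-.0157,):
    for zz in (-.0119,): print("arc pred", proj(f,st["position"]+M@np.array([dx,.0119,0]),st))
E
```

```text
t 16.05 pos [ 0.4782 -0.2478  0.0947] yaw -51.78 F [ 0.3  0.7 -2.9] M [-0.03  0.03 -0.01] open 0.0215 j [-0.59  0.09  1.52  0.01  1.53 -1.26]
0.074 [-0.01445201 -0.00031079]
0.072 [-0.01385905 -0.00031757]
0.08 [-0.01623089 -0.00029044]
arc pred [257.12270949 188.94618661]
```

View pics/w19.png

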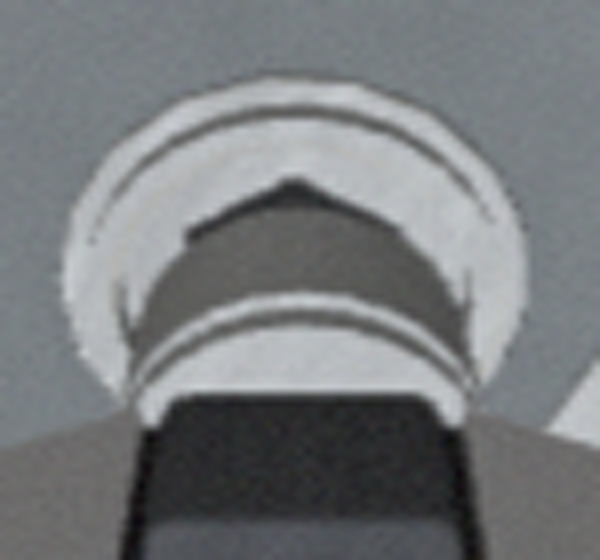

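Call:
{"api": "step_arm", "payload": {"gripper": [0.85,0.85,0.85,0.85,0.85], "translation": [[0,0.003,0],[0,0.005,0],[0,0.007,0],[0,0.009,0],[0,0.009,0]], "spin": [0,0,0,0,0]}}

```text
t: 16.52
position: [0.4779, -0.2476, 0.0851]
ee_rot: [-1.444, 0.706, -0.703]
force: [1.1, -0.0, -1.9]
opening: 0.0216
```

```bash
python3 - <<'E'
from h import *
info()
E
```

```text
t 16.52 pos [ 0.4779 -0.2476  0.0851] yaw -51.78 F [ 1.1 -0.  -1.9] M [-0.06  0.06  0.01] open 0.0216 j [-0.59  0.1   1.53  0.01  1.51 -1.26]
```

Call:
{"api": "step_arm", "payload": {"gripper": [0.85,0.85,0.85,0.85,0.85,0.85], "translation": [[0,0.002,0],[0,0.004,0],[0,0.006,0],[0,0.008,0],[0,0.009,0],[0,0.009,0]], "spin": [0,0,0,0,0,0]}}

```text
t: 17.02
position: [0.4777, -0.2473, 0.0756]
ee_rot: [-1.444, 0.706, -0.703]
force: [0.1, -0.9, -2.1]
opening: 0.0215
```

```bash
python3 - <<'E'
from h import *
info()
E
```

```text
t 17.02 pos [ 0.4777 -0.2473  0.0756] yaw -51.78 F [ 0.1 -0.9 -2.1] M [-0.04 -0.    0.05] open 0.0215 j [-0.59  0.1   1.55  0.01  1.5  -1.26]
```

Call:
{"api": "step_arm", "payload": {"gripper": [0.85,0.85,0.85,0.85,0.85], "translation": [[0,0.001,0],[0,0.002,0],[0,0.003,0],[0,0.003,0],[0,0.003,0]], "spin": [0,0,0,0,0]}}

```text
t: 17.43
position: [0.4779, -0.2474, 0.0734]
ee_rot: [-1.444, 0.706, -0.703]
force: [-1.3, 0.2, 1.4]
opening: 0.0215
```

```bash
python3 - <<'E'
from h import *
st=info()
f=ctrl.grab_frame("wrist");im=cv2.cvtColor(f["image"],cv2.COLOR_RGB2BGR)
cv2.imwrite("pics/w20.png",cv2.resize(im[130:270,160:350],None,fx=4,fy=4,interpolation=cv2.INTER_CUBIC))
E
```

```text
t 17.43 pos [ 0.4779 -0.2474  0.0734] yaw -51.78 F [-1.3  0.2  1.4] M [ 0.14  0.33 -0.02] open 0.0215 j [-0.59  0.1   1.55  0.01  1.49 -1.26]
```

View pics/w20.png

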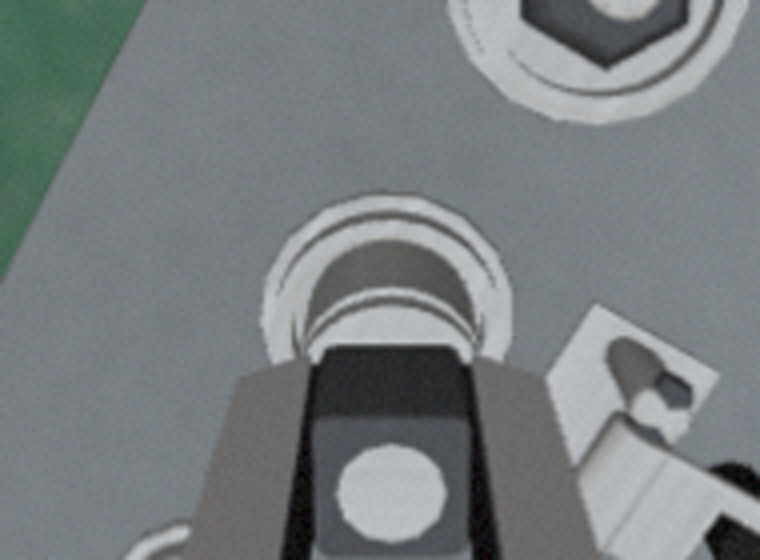

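Call:
{"api": "step_arm", "payload": {"gripper": [0.85,0.85,0.85,0.85,0.85,0.85], "translation": [[0,0.0015,0],[0,0.0015,0],[0,0.0015,0],[0,0.0015,0],[0,0.0015,0],[0,0.0015,0]], "spin": [0,0,0,0,0,0]}}

```text
t: 17.98
position: [0.4779, -0.2474, 0.0734]
ee_rot: [-1.444, 0.705, -0.704]
force: [-2.2, 0.9, 6.9]
opening: 0.0219
```

```bash
python3 - <<'E'
from h import *
st=info()
f=ctrl.grab_frame("wrist");im=cv2.cvtColor(f["image"],cv2.COLOR_RGB2BGR)
f=ctrl.grab_frame("side");im=cv2.cvtColor(f["image"],cv2.COLOR_RGB2BGR)
cv2.imwrite("pics/s21.png",cv2.resize(im[70:170,250:370],None,fx=6,fy=6,interpolation=cv2.INTER_CUBIC))
f=ctrl.grab_frame("top");save(f,"t21")
info()
E
```

```text
t 17.98 pos [ 0.4779 -0.2474  0.0734] yaw -51.78 F [-2.2  0.9  6.9] M [ 0.28  0.7  -0.03] open 0.0219 j [-0.59  0.1   1.55  0.01  1.49 -1.26]
t 18.13 pos [ 0.4779 -0.2474  0.0734] yaw -51.77 F [-1.8  1.6  6.4] M [0.31 0.68 0.02] open 0.022 j [-0.59  0.1   1.55  0.01  1.49 -1.26]
```

View pics/s21.png

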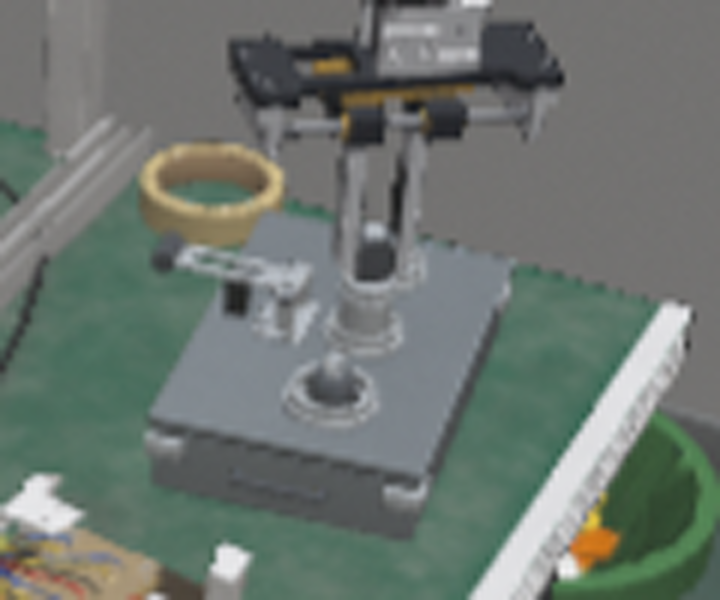

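View pics/t21.png

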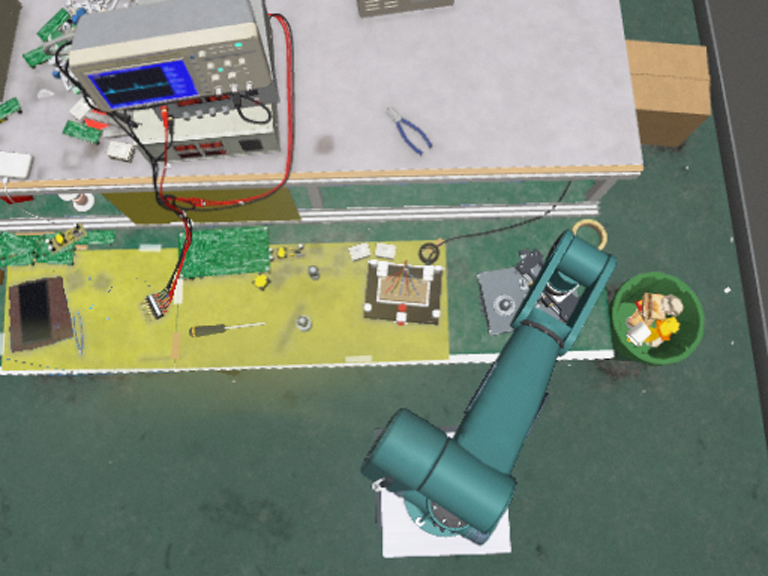

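```bash
python3 - <<'E'
from h import *
info(); print(ctrl.finish_job())
E
```

```text
t 18.13 pos [ 0.4779 -0.2474  0.0734] yaw -51.77 F [-1.8  1.6  6.4] M [0.31 0.68 0.02] open 0.022 j [-0.59  0.1   1.55  0.01  1.49 -1.26]
the job is handed in; nothing more can be done
None
```

The hasp is laid right back off the middle nut. The medium socket is seated upright on that nut and still gripped. I handed the job in at 18.1 s of the 72 s allowed; no verdict is reported.

- **Choice of socket:** The wrist pictures showed the middle nut was the 22 mm one, so I tried the medium socket first. It fitted, so I did not touch the small and large sockets.
- **Seating:** It slid past the heights where a wrong socket would stop, with no resistance. It then stopped hard: contact force rose from about 3.5 to 9 N with no further movement.
- **Grip:** The fingers read 22 mm apart, which matches the head's flats.
- **Other objects:** In the last top picture the small and large sockets, the transformer, tape roll and screwdriver are where they were at the start. I checked this by eye only.

Two checks disagreed with what I expected:

- **Finger length:** The fingertips sit about 34 mm behind the reported TCP, in the pictures and in the first, missed close on the hasp. I corrected the heights for this, and both later grips held.
- **Seated height:** The tool stopped 2.5 mm lower than I predicted from the pick-up height. Stopping on the collar rim would have left it 8 mm above that prediction, so I take the socket as fully seated.

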